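Clamp a hinge bracket in the marking fixture

TASK

Load the red-brown hinge bracket into the blue marking fixture: tilt it so that its toe (the end nearer the upright lug) goes in under the yellow lip first, then lay its heel down behind the low step so that it lies flat in the nest. Then swing the red clamp handle over and press it down past its dead centre until it locks, with the clamp's foot holding the bracket down. Leave the tins and the brush where they are.

Things in the scene. Friction and masses are not known exactly. Their poses are not given: they have to be found in the camera images.
- fixture: Marking fixture fixed to the bench: blue base plate 130 (x) x 280 (y) x 10 mm with a metal nest and a toggle clamp. Origin at bench height; z up, +y runs from the clamp to the yellow lip; plate covers y -119 to +161 mm. Nest floor = plate top, z 10 mm. Two side rails: inner faces x = +-42.5 mm, y 45 to 125, top z 15. Clamp cheeks: y -89 to -5, x +-18, top z 60 mm.
- nest_stop (a point): Foot of the nest's end stop, where the stop face meets the nest floor, at (0, 143, 10) mm in the fixture's frame. The bracket's toe edge belongs here. The nest is 113 mm long, from the heel step to this face, and 85 mm wide.
- lip_edge (a point): Lower clamp-side edge of the yellow lip over the toe end, at (0, 133, 19.5) mm in the fixture's frame. The lip runs from here to y = 159 mm, x +-42 mm; underside 9.5 mm above the nest floor, top at z 25.5 mm. From lip edge to heel step is only 103 mm and the bracket is 110 mm long: it must go in toe first, heel high (5 to 12 degrees suits).
- heel_step (a point): Top inner edge of the low heel step across the nest, at (0, 30, 14) mm in the fixture's frame; the step is 4 mm high over the nest floor, 8 mm wide (y 22 to 30), 84 mm long. The bracket's heel drops in on its lip side.
- bracket: Loose red-brown steel hinge bracket, about 0.55 kg: plate 80 (x) x 110 (y) x 6 mm with an upright lug to grip: 12 mm thick (x), 36 mm long (y), reaching 51 mm above the plate's underside, centred at y = +13.5 mm. Origin: centre of the plate's underside, z up. +y points to its toe, -y to its heel. Starts flat on the bench; in the nest its +y points along the fixture's +y.
- lug_top (a point): Centre of the top face of the bracket's lug, at (0, 13.5, 51) mm in the bracket's frame.
- bracket_toe (a point): Middle of the bracket's lower toe edge, at (0, 55, 0) mm in the bracket's frame.
- bracket_heel (a point): Middle of the bracket's lower heel edge, at (0, -55, 0) mm in the bracket's frame.
- clamp_handle (a joint): Angle of the clamp handle: 0 = locked, level on its stop, pointing to the fixture's -y; grows as it is raised, 1.8 = fully open, just past upright. Dead centre at 0.12: above it the loaded clamp pushes back (from 0.48 down, strongest near 0.3, some 7 N at the grip), below it it snaps down to the stop. Elsewhere light friction, about 1.3 N at the grip, keeps it where it is left.
- handle_grip (a point): Point on the centreline of the red handle grip, 90 mm from the pivot. The grip is 18 mm square in section and 72 mm long (38 to 110 mm from the pivot). At handle angle q this point lies at (0, -77 - 90 cos q, 54 + 90 sin q) mm in the fixture's frame. From above it is pinched across the fixture's x.
- handle_pivot (a point): Handle's pivot, at (0, -77, 54) mm in the fixture's frame; its axis runs along the fixture's x.
- spindle_tip (a point): Middle of the underside of the clamp's black rubber foot (16 mm diameter) on a spindle 68 mm along the clamp bar from the bar's pivot at (0, -17, 36) mm in the fixture's frame. The bar stands upright when the handle is up and comes down with it, swinging toward the lip, onto the bracket's plate at fixture y = 51 mm. The loaded clamp is springy, about 4 N per mm at the foot.
- sample_tin: Bystander: small tin with a yellow label, 66 mm diameter, 75 mm high, standing. Origin: centre of its underside.
- paint_can: Bystander: paint can, 100 mm diameter, 120 mm high, standing. Origin: centre of its underside.
- brush: Bystander: paint brush lying on the bench, about 200 mm long.
There are look-alikes about, which are no part of the job. There is more than one size of the bracket; the one meant has the size given above.

How it is judged:
By the outcome, as a careful person would: the job done as asked, in the order asked, and still so for the second after the job is handed in, with the robot touching nothing.
It also fails if it takes over 69 s, if anything falls off the work surface, if the arm or the gripper's body presses on something with over 40 N, if the wrist force passes 120 N, or if a joint passes its speed limit or range.

ROBOT

A 7-joint arm with a two-finger parallel gripper is mounted at the origin on the work surface. World frame = base frame: x ahead of the robot, y to its left, z up, the work surface at z = 0. Lengths are in m, angles in rad, forces in N, time in s.
With the tool pointing down it reaches from about 0.425 to 0.95 m from the base axis. Payload 16.7 kg.
Tool frame: the origin (TCP) lies on the centre line of the jaws, within the pads' length; the fingertips stand 22 mm ahead of it and the grasp point (between the pads) lies 3 mm ahead of it; x points along the fingers, z is the direction in which the jaws open and shut, and the axes are right-handed (so a half turn about x gives the same grasp; the last joint's range is limited). The gripper opens to 94 mm and grips with 3 to 60 N. Pads are 16 mm wide; open, the fingers measure 119 mm over their backs; the gripper's body (75 mm by 177 mm) begins 78 mm behind the grasp point.
Start: joints at [1.04, 0.426, 0.074, 1.606, -0.034, 1.111, -0.067], TCP at [0.251, -0.626, 0.227] pointing down, gripper open.
Joint ranges: [-2.85, 2.85], [-0.5, 2.14], [-1.23, 1.37], [0.21, 2.46], [-1.02, 4.16], [0.16, 2.05], [-2.73, 2.73]. Speed limits (rad/s): [1.89, 1.89, 2.39, 2.39, 3.01, 3.01, 3.01].

INTERFACE

Orientations are given as a rotation vector (axis times angle).
In Python, from rig import read_state, snapshot, close_job gives the robot as it stands.
- The arm moves only by the shell command python3 -m inch 'ROWS' [FORCE]. ROWS is JSON, one flat list of numbers, 5 for each row, row after row: the shift along the tool's x, y, z as a fraction of full scale, then the turn about the tool's x as a fraction of full scale, then the opening, from 0 (shut) to 1 (fully open). A call has 1 to 12 rows; each row shifts and turns the commanded pose from where the row before left it, along the tool's axes as they then stand; what a row does not reach is not made up. Full scale, the value 1, is 200 mm for a shift and 90 degrees for a turn. A row lasts 1/12 s, in which the tool goes at most 41.7 mm and 7.16 degrees, less where a joint would pass 70% of its speed; a pose out of reach is approached as far as the arm can. A call with a number of a shift or a turn outside -1 to 1 is refused whole. A call with a gripper value outside its range is refused whole. The fingers move at their own pace and stop on an object; FORCE is the grip in N (left out, the last holds). Time passes only in rows, so rows that do not move let the fingers close. It gives the time, the measured TCP pose, the force and the opening at its end, in the units of the state.
- read_state(): the state, without advancing time (a new reading comes with each control period).
- snapshot(name): name is "scene" or "top" or "wrist"; returns a dict with "pixels" (420x560x3 uint8, red, green, blue), "range_z" (420x560 float32, m along the optical axis (not along the pixel's ray), 0 where there is no reading), "fx", "fy", "cx", "cy" (pixels), "eye" and "rotation" of the camera in the world; the wrist camera has in their place "tool_from_camera" (4x4, takes a point from camera to tool coordinates, whose origin is the TCP and whose axes are the tool frame's). Camera axes: x right, y up, looking along -z (the intrinsics and any distortion apply to the point x, -y, -z); pixel columns grow to the right and rows downward; lengths in m; the calibration is good to about 2 mm. A picture is of the moment at which its call begins: read the wrist's pose just before it.
- close_job(): hands the job in, once; it reports no verdict.
The state is a dict: "clock": time; "joints": joint angles; "joint_velocities": joint speeds; "tau": joint torques, N m; "position": TCP position; "eef_rot": TCP orientation; "contact_force": force on the tool from outside, world axes, zero at the start; "torque": the same for the moment, N m; "width": finger opening in m.
Only numpy, scipy, OpenCV 4.12 (cv2) and the standard library are available. Lean on these libraries where they do the work, as an engineer would, in place of code of your own. Each camera call takes 0.05 s, during which the arm holds its last target.

## Working session

There is one attempt and no reset: what is moved stays moved. The work goes in short steps, Python scripts to look and compute and a shell command to move; the robot and the scene stay as the last step left them, time stands still between calls to the robot, and variables do not carry over. Pictures are saved under pics/ and viewed, and the job is handed in when it is done.

```bash
ls; mkdir -p pics; cat > h.py <<'E'
import numpy as np, cv2
from scipy.spatial.transform import Rotation as R
from rig import read_state, snapshot
def snap(name,tag):
    s=read_state(); d=snapshot(name)
    cv2.imwrite(f'pics/{tag}.png',cv2.cvtColor(d['pixels'],cv2.COLOR_RGB2BGR))
    d['s']=s; d={k:v for k,v in d.items()}
    np.save(f'pics/{tag}.npy',d,allow_pickle=True); return d
def load(tag): return np.load(f'pics/{tag}.npy',allow_pickle=True).item()
def pose(s):
    T=np.eye(4);T[:3,:3]=R.from_rotvec(s['eef_rot']).as_matrix();T[:3,3]=s['position'];return T
def cloud(d):
    z=d['range_z'];v,u=np.mgrid[:z.shape[0],:z.shape[1]]
    P=np.stack([(u-d['cx'])/d['fx']*z,-(v-d['cy'])/d['fy']*z,-z],-1)
    if 'eye' in d: return P@np.array(d['rotation']).T+np.array(d['eye'])
    T=pose(d['s'])@np.array(d['tool_from_camera'])
    return P@T[:3,:3].T+T[:3,3]
def crop(tag,x0,y0,x1,y1,out):
    im=cv2.imread(f'pics/{tag}.png')[y0:y1,x0:x1]
    k=min(800/(x1-x0),600/(y1-y0)); cv2.imwrite(f'pics/{out}.png',cv2.resize(im,None,fx=k,fy=k,interpolation=cv2.INTER_CUBIC))
E
python3 - <<'E'
from h import *
for n in ['scene','top','wrist']:
    d=snap(n,n+'0'); print(n,{k:(v if k not in('pixels','range_z','s') else 0) for k,v in d.items()})
print(read_state())
E
```

```text
pics
scene {'pixels': 0, 'range_z': 0, 'fx': 385.47113750310876, 'fy': 385.47113750310876, 'cx': 279.7532733359148, 'cy': 208.41303755906532, 'eye': array([0.88648247, 0.4950347 , 0.97930364]), 'rotation': array([0.24525807, 0.62020225, 2.31569188]), 's': 0}
top {'pixels': 0, 'range_z': 0, 'fx': 393.8987471834542, 'fy': 393.8987471834542, 'cx': 264.7567082015367, 'cy': 211.9897542981828, 'eye': array([0.38975611, 0.12163741, 1.00390782]), 'rotation': array([ 0.10064207, -0.12138468, -1.55828617]), 's': 0}
wrist {'pixels': 0, 'range_z': 0, 'fx': 370.0528820067794, 'fy': 370.0528820067794, 'cx': 277.8209442866149, 'cy': 210.26624942590175, 'tool_from_camera': array([[-1.86898160e-04,  2.39479765e-01, -9.70901337e-01,
        -1.56405342e-01],
       [ 1.47140255e-04,  9.70901351e-01,  2.39479740e-01,
         6.77155157e-02],
       [ 9.99999972e-01, -9.81003479e-05, -2.16696790e-04,
         1.32176991e-03],
       [ 0.00000000e+00,  0.00000000e+00,  0.00000000e+00,
         1.00000000e+00]]), 's': 0}
{'clock': 0.15, 'joints': array([ 1.03952824,  0.42659446,  0.07388521,  1.60644095, -0.03409104,
        1.11077839, -0.06711645]), 'joint_velocities': array([-0.00054254, -0.00373223, -0.00078773, -0.00214932, -0.00162456,
       -0.00043807, -0.00236751]), 'tau': array([ 2.91579017e-03, -9.36278987e+01,  3.66850823e+00, -4.54430795e+01,
       -4.87774762e-02,  1.78880204e-02,  1.26270684e-04]), 'position': array([ 0.25132682, -0.62613905,  0.22694166]), 'eef_rot': array([ 0.92409999,  1.3667994 , -0.92332689]), 'contact_force': array([ 0.13699349, -0.13048848, -1.05899539]), 'torque': array([ 0.01787773, -0.05225124, -0.04893894]), 'width': 0.09381348227995526}
```

```bash
sed -i "s/np.array(d\['rotation'\]).T/R.from_rotvec(d['rotation']).as_matrix().T/" h.py
```

```text
(no output)
```

View pics/scene0.png

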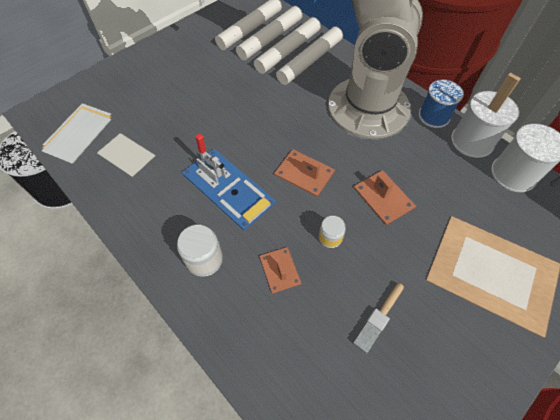

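View pics/top0.png

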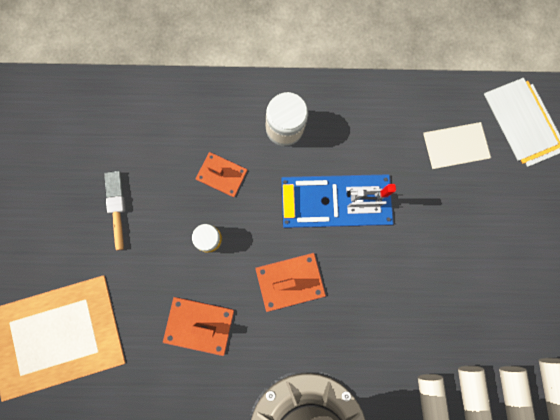

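View pics/wrist0.png

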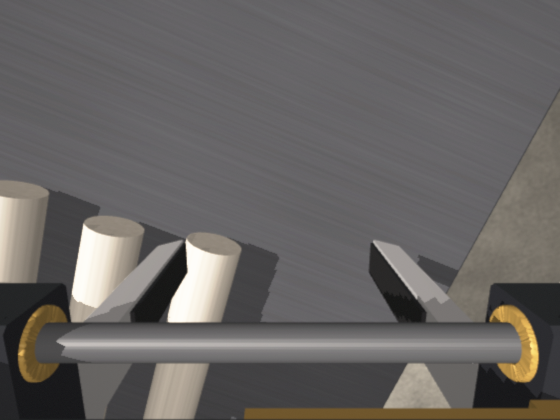

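```bash
python3 - <<'E'
from h import *
d=load('top0');P=cloud(d)
im=d['pixels']; hsv=cv2.cvtColor(im,cv2.COLOR_RGB2HSV)
m=((hsv[...,0]<15)&(hsv[...,1]>140)&(hsv[...,2]>80)).astype(np.uint8)
n,l,st,c=cv2.connectedComponentsWithStats(m)
for i in range(1,n):
    if st[i,4]<300: continue
    q=P[(l==i)]; 
    print(c[i],st[i], 'z',np.percentile(q[:,2],[2,50,98]))
    f=q[(q[:,2]<0.012)]
    (cx,cy),(w,h),a=cv2.minAreaRect((f[:,:2]*1000).astype(np.float32)); print(' rect mm',cx,cy,w,h,a)
    t=q[q[:,2]>q[:,2].max()-0.006]; print(' lug top',t.mean(0),q[:,2].max(),len(t))
for n_,x0,y0,x1,y1 in [('c1',150,240,340,370),('c2',270,160,430,240)]: crop('top0',x0,y0,x1,y1,n_)
E
```

```text
[221.0984127 174.15     ] [ 196  152   51   45 1260] z [0.00029811 0.00566541 0.05224675]
 rect mm 630.8133544921875 223.30953979492188 111.10252380371094 80.20136260986328 65.47187042236328
 lug top [0.38975611 0.12163741 1.00390782] 1.0039078168059734 10
[289.88415094 281.89584906] [ 256  253   70   59 2650] z [0.0014855  0.00779609 0.07086757]
 rect mm 356.24072265625 43.7618408203125 112.66094970703125 153.9169464111328 14.810425758361816
 lug top [0.38975611 0.12163741 1.00390782] 1.0039078168059734 12
[198.01766402 325.87490988] [ 163  297   71   59 2774] z [0.00319314 0.00788229 0.07100983]
 rect mm 248.04681396484375 270.3678894042969 153.1499786376953 113.95240020751953 78.46244049072266
 lug top [0.38975611 0.12163741 1.00390782] 1.0039078168059734 13
```

View pics/c1.png

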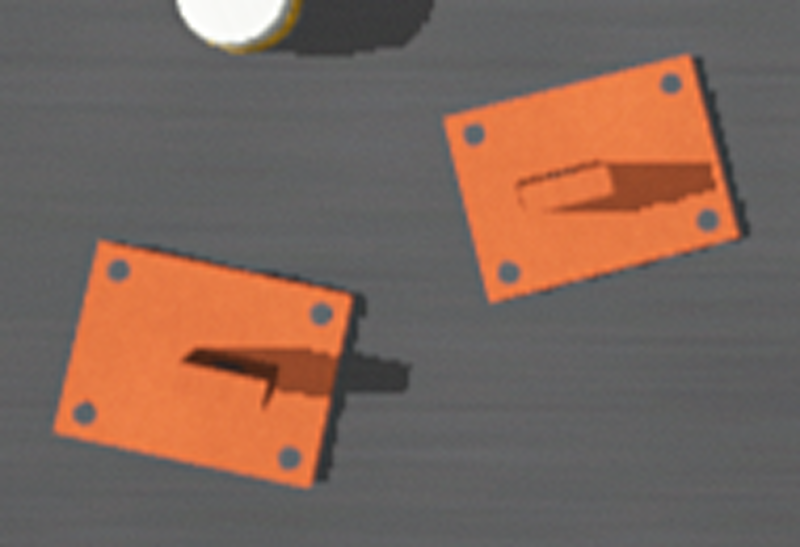

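View pics/c2.png

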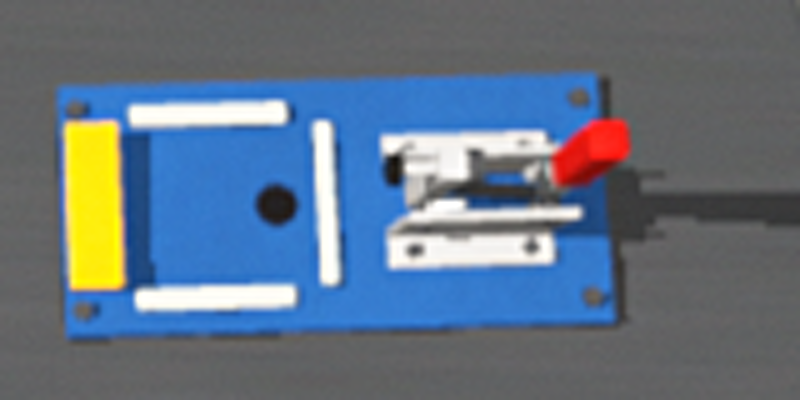

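```bash
python3 - <<'E'
from h import *
for t in ['top0','scene0']:
    d=load(t);P=cloud(d);ok=d['range_z']>0
    im=d['pixels']; hsv=cv2.cvtColor(im,cv2.COLOR_RGB2HSV)
    m=((hsv[...,0]<15)&(hsv[...,1]>140)&(hsv[...,2]>80))&ok&(np.linalg.norm(P[...,:2]-[.631,.223],axis=-1)<.08)
    q=P[m]; f=q[q[:,2]<.01]; print(t,'br z',np.median(f[:,2]),cv2.minAreaRect((f[:,:2]*1000).astype(np.float32)))
    g=q[q[:,2]>.047]; print(' lug',len(g),g.mean(0),cv2.minAreaRect((g[:,:2]*1000).astype(np.float32)))
    b=((hsv[...,0]>100)&(hsv[...,0]<125)&(hsv[...,1]>120))&ok&(np.linalg.norm(P[...,:2]-[.56,-.07],axis=-1)<.25)
    q=P[b]; q=q[(q[:,2]<.02)&(q[:,2]>.003)];print(' plate z',np.median(q[:,2]),len(q),cv2.minAreaRect((q[:,:2]*1000).astype(np.float32)))
    y=((hsv[...,0]>20)&(hsv[...,0]<32)&(hsv[...,1]>150))&ok&(np.linalg.norm(P[...,:2]-[.56,.03],axis=-1)<.08)
    q=P[y];q=q[q[:,2]>.02];print(' lip z',np.median(q[:,2]),len(q),cv2.minAreaRect((q[:,:2]*1000).astype(np.float32)))
    y=((hsv[...,0]<6)|(hsv[...,0]>174))&(hsv[...,1]>150)&ok&(np.linalg.norm(P[...,:2]-[.53,-.2],axis=-1)<.15)
    q=P[y];q=q[q[:,2]>.04];print(' handle',q.mean(0),q.min(0),q.max(0))
crop('scene0',170,120,300,230,'c3');crop('scene0',250,230,320,300,'c4')
E
```

```text
top0 br z 0.0053662691767467074 ((630.8133544921875, 223.30953979492188), (111.10252380371094, 80.20136260986328), 65.47187042236328)
 lug 74 [0.6368662  0.2361285  0.05087101] ((637.1167602539062, 236.4967498779297), (36.98009490966797, 12.04455852508545), 65.0791015625)
 plate z 0.009460954549781464 3389 ((564.781494140625, -74.54060363769531), (129.78211975097656, 280.61968994140625), 2.0941739082336426)
 lip z 0.025071077052053414 314 ((559.6353759765625, 50.553794860839844), (80.26741790771484, 25.30711555480957), 1.4214915037155151)
 handle [ 0.56492122 -0.16352086  0.14332478] [ 0.5591232  -0.17535409  0.09609964] [ 0.57489707 -0.15602884  0.16735285]
scene0 br z 0.0059687580056777545 ((617.6953125, 213.90682983398438), (74.00982666015625, 61.83957290649414), 72.85478973388672)
 lug 1 [0.63557037 0.21799556 0.04950004] ((635.5703735351562, 217.9955596923828), (0.0, 0.0), 0.0)
 plate z 0.009591039893052822 1892 ((564.2820434570312, -75.68980407714844), (131.48687744140625, 280.9389953613281), 2.0219619274139404)
 lip z 0.025177046524552382 104 ((558.6454467773438, 48.77927780151367), (83.84099578857422, 25.26910400390625), 0.7981954216957092)
 handle [ 0.5697284  -0.16287891  0.13819564] [ 0.55894388 -0.17390305  0.09766974] [ 0.57767307 -0.15684068  0.16758217]
```

View pics/c3.png

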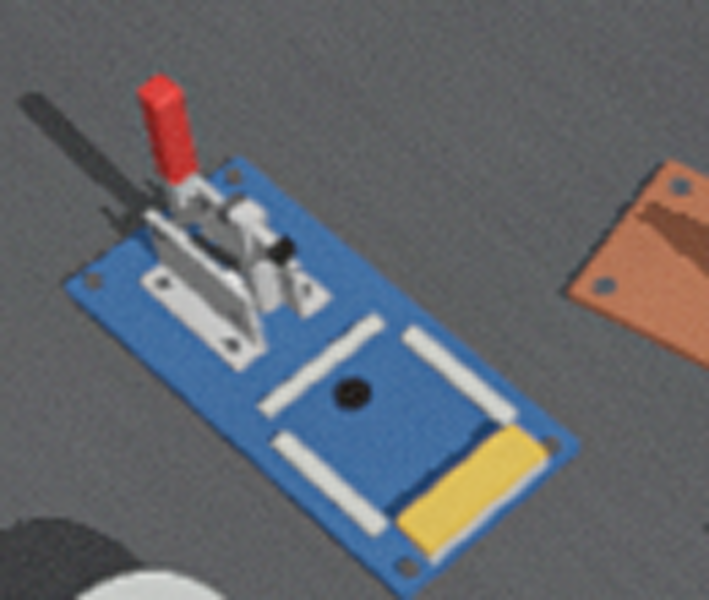

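View pics/c4.png

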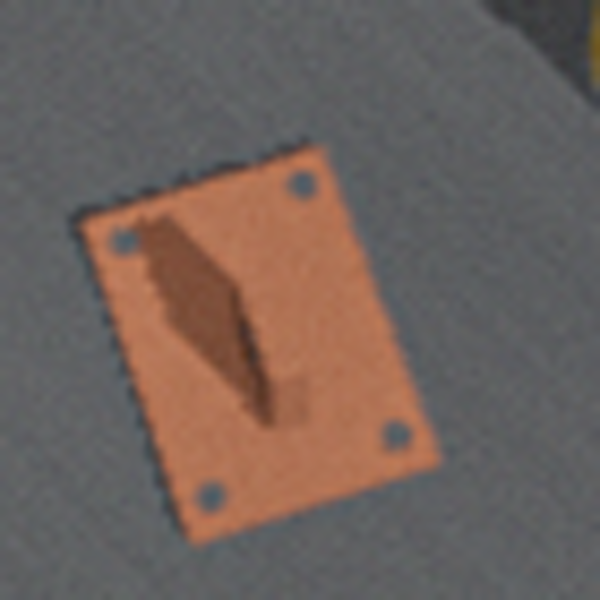

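```bash
cat >> h.py <<'E'
def st():
    s=read_state();T=pose(s);np.set_printoptions(precision=4,suppress=True)
    print('t',round(s['clock'],2),'p',s['position'],'w',round(s['width'],4),'F',s['contact_force'],'j',s['joints']);print(T[:3,:3]); return s,T
def want(p,zang):
    """tcp target p, tool z axis at angle zang deg (mod 180) -> tool-frame shift mm and turn deg"""
    s=read_state();T=pose(s);dl=T[:3,:3].T@(np.array(p)-T[:3,3])
    z=T[:3,2];a=np.degrees(np.arctan2(z[1],z[0]));dd=(zang-a+90)%180-90
    # turn about tool x (down) by +t turns world yaw by -t
    print('shift mm',dl*1e3,'frac',dl/.2,'zang now',a,'turn deg',-dd,'frac',-dd/90)
E
python3 - <<'E'
from h import *
st(); want([.636,.235,.2],-24.7); want([.636,.235,.2],2.1)
E
```

```text
t 0.15 p [ 0.2513 -0.6261  0.2269] w 0.0938 F [ 0.137  -0.1305 -1.059 ] j [ 1.0395  0.4266  0.0739  1.6064 -0.0341  1.1108 -0.0671]
[[-0.0004  0.928   0.3725]
 [ 0.0009  0.3725 -0.928 ]
 [-1.     -0.0001 -0.001 ]]
shift mm [  27.5145  677.7632 -655.8504] frac [ 0.1376  3.3888 -3.2793] zang now -68.13033042410441 turn deg -43.4303304241044 frac -0.4825592269344933
shift mm [  27.5145  677.7632 -655.8504] frac [ 0.1376  3.3888 -3.2793] zang now -68.13033042410441 turn deg -70.23033042410441 frac -0.7803370047122712
```

```bash
python3 -m inch '[0,0,0,-0.07,1,0,0,0,-0.07,1,0,0,0,-0.07,1,0,0,0,-0.07,1,0,0,0,-0.07,1,0,0,0,-0.07,1,0,0,0,-0.062,1]'; python3 - <<'E'
from h import *
st(); want([.60,.20,.23],-24.7)
E
```

```text
clock: 0.73
position: [0.2514, -0.6262, 0.2272]
eef_rot: [0.335, 1.545, -0.334]
contact_force: [-0.5, -0.3, -0.1]
width: 0.0941
t 0.73 p [ 0.2514 -0.6262  0.2272] w 0.0941 F [-0.5264 -0.3215 -0.1086] j [ 1.1517  0.4282 -0.0789  1.5986  0.0364  1.1168  0.6376]
[[-0.0002  0.4135  0.9105]
 [ 0.0005  0.9105 -0.4135]
 [-1.      0.0004 -0.0004]]
shift mm [ -2.5047 896.4653 -24.1884] frac [-0.0125  4.4823 -0.1209] zang now -24.422585044251193 turn deg 0.27741495574881014 frac 0.0030823883972090015
```

```bash
python3 -m inch '[0,0.2,-0.01,0,1,0,0.2,-0.01,0,1,0,0.2,-0.01,0,1,0,0.2,-0.01,0,1,0,0.2,-0.01,0,1,0,0.2,-0.01,0,1,0,0.2,-0.01,0,1,0,0.2,-0.01,0,1,0,0.2,-0.01,0,1,0,0.2,-0.01,0,1,0,0.2,-0.01,0,1,0,0.2,-0.01,0,1]'; python3 - <<'E'
from h import *
s,T=st(); want([.60,.20,.23],-24.7)
E
```

```text
clock: 1.73
position: [0.4308, -0.1786, 0.2276]
eef_rot: [0.339, 1.544, -0.339]
contact_force: [2.2, -1.0, -0.3]
width: 0.0941
t 1.73 p [ 0.4308 -0.1786  0.2276] w 0.0941 F [ 2.2457 -0.9749 -0.2607] j [ 0.6166  0.104  -0.3839  2.0369  0.0463  1.0084 -0.2222]
[[ 0.0002  0.4188  0.9081]
 [-0.0003  0.9081 -0.4188]
 [-1.     -0.0002  0.0003]]
shift mm [ -2.4479 414.6485  -4.8794] frac [-0.0122  2.0732 -0.0244] zang now -24.760186373914856 turn deg -0.060186373914859814 frac -0.0006687374879428868
```

```bash
python3 -m inch '[0,0.2,0,0,1,0,0.2,0,0,1,0,0.2,0,0,1,0,0.2,0,0,1,0,0.2,0,0,1,0,0.2,0,0,1,0,0.2,0,0,1,0,0.2,0,0,1,0,0.2,0,0,1,0,0.07,-0.01,0,1,0,0,0,0,1,0,0,0,0,1]'; python3 - <<'E'
from h import *
s,T=st(); want([.60,.20,.23],-24.7)
snap('wrist','w1')
E
```

```text
clock: 2.73
position: [0.585, 0.1607, 0.2269]
eef_rot: [0.337, 1.545, -0.338]
contact_force: [-0.4, 0.0, 0.3]
width: 0.0938
t 2.73 p [0.585  0.1607 0.2269] w 0.0938 F [-0.3568  0.0025  0.3442] j [ 0.0791  0.3712 -0.5753  1.735   0.2224  1.1021 -0.9968]
[[-0.0012  0.4171  0.9089]
 [ 0.0001  0.9089 -0.4171]
 [-1.     -0.0004 -0.0011]]
shift mm [-3.1096 41.9301 -2.7756] frac [-0.0155  0.2097 -0.0139] zang now -24.652122228296243 turn deg 0.04787777170375307 frac 0.0005319752411528119
```

View pics/w1.png

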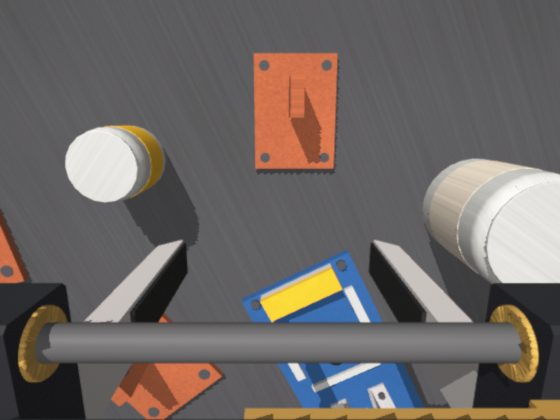

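```bash
cat >> h.py <<'E'
def meas(t):
    d=load(t);P=cloud(d);ok=d['range_z']>0
    hsv=cv2.cvtColor(d['pixels'],cv2.COLOR_RGB2HSV)
    m=((hsv[...,0]<15)&(hsv[...,1]>120)&(hsv[...,2]>60))&ok&(np.linalg.norm(P[...,:2]-[.634,.226],axis=-1)<.09)
    q=P[m]; f=q[(q[:,2]<.012)&(q[:,2]>.002)]
    if len(f): print(t,'br z',np.median(f[:,2]),cv2.minAreaRect((f[:,:2]*1000).astype(np.float32)))
    g=q[q[:,2]>.046]
    if len(g):print(' lug',len(g),g.mean(0),cv2.minAreaRect((g[:,:2]*1000).astype(np.float32)))
    y=((hsv[...,0]>18)&(hsv[...,0]<34)&(hsv[...,1]>150))&ok&(np.linalg.norm(P[...,:2]-[.56,.05],axis=-1)<.08)
    q=P[y];q=q[(q[:,2]>.022)&(q[:,2]<.03)];
    if len(q):print(' lip z',np.median(q[:,2]),len(q),cv2.minAreaRect((q[:,:2]*1000).astype(np.float32)))
    b=((hsv[...,0]>95)&(hsv[...,0]<130)&(hsv[...,1]>100))&ok&(np.linalg.norm(P[...,:2]-[.56,-.07],axis=-1)<.25)
    q=P[b]; q=q[(q[:,2]<.02)&(q[:,2]>.003)]
    if len(q):print(' plate z',np.median(q[:,2]),len(q),cv2.minAreaRect((q[:,:2]*1000).astype(np.float32)))
E
python3 - <<'E'
from h import *
meas('w1')
for t in ['w1','top0']:
    d=load(t);P=cloud(d);ok=(d['range_z']>0)
    for n,c,z0,z1 in [('can',[.72,.1],.112,.13),('tin',[.53,.22],.068,.085)]:
        q=P[ok&(np.linalg.norm(P[...,:2]-c,axis=-1)<.12)&(P[...,2]>z0)&(P[...,2]<z1)]
        print(n,len(q),q.mean(0),q.min(0),q.max(0)) if len(q) else print(n,0)
E
```

```text
w1 br z 0.0051998988759767995 ((630.272705078125, 220.5707244873047), (110.30105590820312, 79.88492584228516), 65.47014617919922)
 lug 630 [0.63411096 0.23171908 0.05741793] ((615.976806640625, 212.96615600585938), (92.62625885009766, 23.14366340637207), 45.12689971923828)
 lip z 0.024719525913161622 1827 ((559.2552490234375, 47.300086975097656), (83.38286590576172, 26.994421005249023), 2.4961111545562744)
 plate z 0.009266506961835008 7098 ((562.5897216796875, -46.643943786621094), (130.03013610839844, 218.9005126953125), 2.2000858783721924)
can 6784 [0.74546885 0.06739248 0.11871008] [0.7135402  0.02069648 0.11201164] [0.78334402 0.10401388 0.12147829]
tin 4087 [0.46269237 0.24845472 0.07411989] [0.43134048 0.21798061 0.06800437] [0.49195832 0.27825644 0.07675874]
can 1130 [0.75861451 0.06025116 0.11921022] [0.71470545 0.01443715 0.11208086] [0.8041876  0.10714418 0.12403296]
tin 519 [0.46315555 0.25149529 0.07436502] [0.43324599 0.22190986 0.06806194] [0.49234335 0.2814556  0.07885488]
```

```bash
python3 - <<'E'
from h import *
want([.6336,.228,.16],-24.55)
E
```

```text
shift mm [67.00943864 82.66695434 15.38393938] frac [0.33504719 0.41333477 0.0769197 ] zang now -24.75327598794944 turn deg -0.20327598794943924 frac -0.0022586220883271026
```

```bash
python3 -m inch '[0.06,0.14,0.03,-0.002,1,0.12,0.14,0.03,0,1,0.155,0.133,0.017,0,1,0,0,0,0,1,0,0,0,0,1]'; python3 - <<'E'
from h import *
s,T=st();snap('wrist','w2');meas('w2')
d=load('w2');P=cloud(d)
hsv=cv2.cvtColor(d['pixels'],cv2.COLOR_RGB2HSV)
m=(hsv[...,0]<15)&(hsv[...,1]>120)&(P[...,2]>.047)&(P[...,2]<.055)&(np.linalg.norm(P[...,:2]-[.634,.23],axis=-1)<.04)
g=P[m];print(len(g),g.mean(0),cv2.minAreaRect((g[:,:2]*1000).astype(np.float32)))
E
```

```text
clock: 3.2
position: [0.633, 0.2278, 0.1584]
eef_rot: [0.335, 1.548, -0.338]
contact_force: [-0.6, -0.2, 0.4]
width: 0.0939
t 3.2 p [0.633  0.2278 0.1584] w 0.0939 F [-0.5542 -0.1678  0.4414] j [-0.0494  0.5427 -0.5459  1.642   0.3135  1.0492 -1.1191]
[[-0.0035  0.4158  0.9094]
 [-0.0011  0.9094 -0.4158]
 [-1.     -0.0025 -0.0027]]
w2 br z 0.005252331270626132 ((630.314208984375, 220.34341430664062), (109.51958465576172, 79.91386413574219), 65.39596557617188)
 lug 851 [0.6357 0.234  0.0557] ((625.7732543945312, 237.4793243408203), (36.39736557006836, 34.11144256591797), 65.73486328125)
 lip z 0.024672927538831796 1178 ((558.96826171875, 47.792301177978516), (84.68743133544922, 27.368375778198242), 1.1793752908706665)
 plate z 0.008982422328711048 1716 ((567.2340087890625, 50.84233093261719), (55.67338180541992, 143.85516357421875), 70.7352066040039)
829 [0.6361 0.2333 0.0502] ((635.9837646484375, 232.87059020996094), (36.34192657470703, 11.946687698364258), 65.30034637451172)
```

View pics/w2.png

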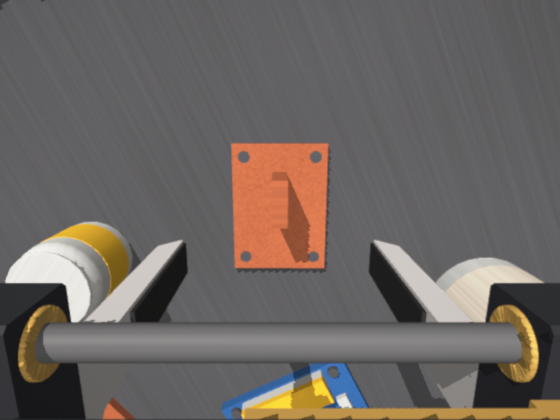

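```bash
python3 -m inch '[0.15,0,0.004,0,1,0.2,0,0,0,1,0.15,0,0,0,1,0.08,0,0,0,1,0.045,0,0,0,1,0,0,0,0,1,0,0,0,0,1]'; python3 - <<'E'
from h import *
s,T=st();snap('wrist','w3');want([.6336,.2277,.033],-24.65)
E
```

```text
clock: 3.83
position: [0.6354, 0.2283, 0.0373]
eef_rot: [0.337, 1.543, -0.336]
contact_force: [0.6, -0.2, 0.3]
width: 0.0938
t 3.83 p [0.6354 0.2283 0.0373] w 0.0938 F [ 0.5845 -0.2201  0.3479] j [-0.0893  0.6777 -0.4914  1.7133  0.4048  0.8512 -1.1885]
[[ 0.0018  0.4163  0.9092]
 [ 0.0006  0.9092 -0.4164]
 [-1.      0.0013  0.0014]]
shift mm [ 4.6871 -1.7002 -1.5015] frac [ 0.0234 -0.0085 -0.0075] zang now -24.59336024922217 turn deg 0.05663975077783334 frac 0.0006293305641981483
```

View pics/w3.png

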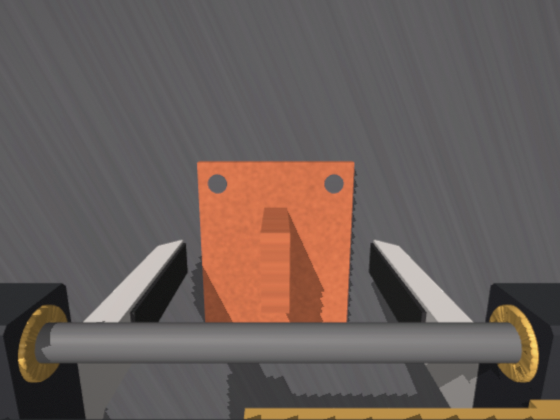

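```bash
python3 -m inch '[0.023,-0.008,-0.007,0,1,0,0,0,0,0,0,0,0,0,0,0,0,0,0,0,0,0,0,0,0,0,0,0,0,0,0,0,0,0,0,0,0,0,0,0,0,0,0,0,0,0,0,0,0,0,0,0,0,0,0]' 25; python3 - <<'E'
from h import *
s,T=st()
E
```

```text
clock: 4.8
position: [0.6325, 0.2275, 0.0309]
eef_rot: [0.336, 1.545, -0.336]
contact_force: [-0.0, 0.5, -0.1]
width: 0.0304
t 4.8 p [0.6325 0.2275 0.0309] w 0.0304 F [-0.0224  0.4885 -0.1132] j [-0.091   0.6828 -0.4888  1.7215  0.409   0.8404 -1.1926]
[[-0.0001  0.4157  0.9095]
 [-0.      0.9095 -0.4157]
 [-1.     -0.     -0.0001]]
```

```bash
python3 -m inch '[0,0,0,0,0,0,0,0,0,0,0,0,0,0,0,0,0,0,0,0,0,0,0,0,0]' 25;  python3 -m inch '[-0.05,0,0,0,0,-0.15,0,0,0,0,-0.2,0,0,0,0,-0.1,0,0,0,0,0,0,0,0,0,0,0,0,0,0]'; python3 - <<'E'
from h import *
s,T=st();snap('wrist','w4');want([.56,.12,.12],2.2)
E
```

```text
clock: 5.22
position: [0.6327, 0.2275, 0.0309]
eef_rot: [0.336, 1.544, -0.336]
contact_force: [0.5, -0.0, -0.7]
width: 0.0117
clock: 5.72
position: [0.6328, 0.2275, 0.1319]
eef_rot: [0.337, 1.543, -0.336]
contact_force: [0.3, 0.2, -5.6]
width: 0.0116
t 5.72 p [0.6328 0.2275 0.1319] w 0.0116 F [ 0.2567  0.1777 -5.6219] j [-0.0545  0.5667 -0.5382  1.6673  0.3341  0.9988 -1.1352]
[[ 0.0016  0.4159  0.9094]
 [ 0.0003  0.9094 -0.4159]
 [-1.      0.001   0.0013]]
shift mm [  10.4622 -127.3224  -20.9748] frac [ 0.0523 -0.6366 -0.1049] zang now -24.57349686126664 turn deg -26.773496861266636 frac -0.2974832984585182
```

View pics/w4.png

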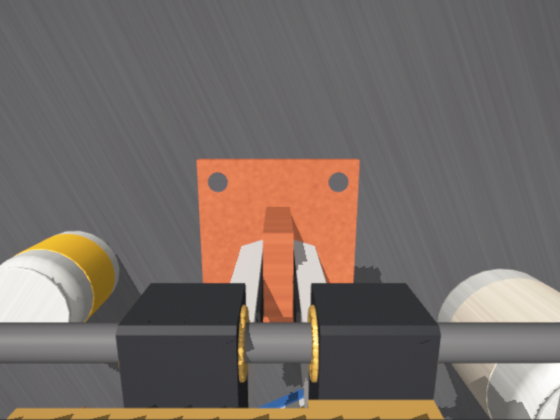

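```bash
python3 -m inch '[0,0,0,-0.075,0,0,0,0,-0.075,0,0,0,0,-0.075,0,0,0,0,-0.073,0,0,0,0,0,0]'; python3 - <<'E'
from h import *
s,T=st();want([.5566,.118,.13],2.2)
E
```

```text
clock: 6.18
position: [0.6315, 0.2269, 0.1286]
eef_rot: [-0.036, 1.574, 0.035]
contact_force: [0.6, 0.2, -5.8]
width: 0.0121
t 6.18 p [0.6315 0.2269 0.1286] w 0.0121 F [ 0.5944  0.163  -5.7749] j [ 0.0165  0.5959 -0.643   1.6644  0.4042  1.0216 -0.7141]
[[-0.0034 -0.0453  0.999 ]
 [-0.0008  0.999   0.0453]
 [-1.     -0.0006 -0.0035]]
shift mm [  -1.0692 -105.3956  -79.7317] frac [-0.0053 -0.527  -0.3987] zang now 2.596417507159383 turn deg 0.3964175071593843 frac 0.004404638968437603
```

```bash
python3 -m inch '[0,-0.1,-0.08,0.004,0,0,-0.15,-0.12,0,0,0,-0.15,-0.12,0,0,0,-0.12,-0.08,0,0,0,0,0,0,0]'; python3 - <<'E'
from h import *
s,T=st();snap('wrist','w5');snap('top','t5');snap('scene','s5');meas('w5');meas('t5');meas('s5')
E
```

```text
clock: 6.6
position: [0.5526, 0.1147, 0.1291]
eef_rot: [-0.022, 1.575, 0.016]
contact_force: [2.0, 1.0, -5.1]
width: 0.0116
t 6.6 p [0.5526 0.1147 0.1291] w 0.0116 F [ 1.9647  0.9773 -5.0504] j [ 0.2182  0.4396 -0.6722  1.9106  0.344   0.9139 -0.5985]
[[-0.0045 -0.0244  0.9997]
 [-0.0042  0.9997  0.0244]
 [-1.     -0.0041 -0.0046]]
 lug 681 [0.5832 0.1586 0.1029] ((580.3775024414062, 155.38731384277344), (20.353851318359375, 16.127086639404297), 0.9124526381492615)
 plate z 0.009261111003265765 1911 ((573.7417602539062, 0.7619705200195312), (153.90066528320312, 54.53428649902344), 69.65128326416016)
 plate z 0.009527378383438034 268 ((618.77880859375, -189.9112548828125), (97.93041229248047, 50.681278228759766), 51.71748352050781)
 lug 49 [0.5829 0.1621 0.1045] ((583.0558471679688, 163.43089294433594), (17.164188385009766, 35.98508834838867), 50.98133850097656)
 lip z 0.025566390384003823 56 ((589.3672485351562, 51.23651123046875), (22.47928810119629, 25.559005737304688), 4.325477600097656)
 plate z 0.009611893195659804 1594 ((563.9251708984375, -78.49832153320312), (132.56524658203125, 285.55047607421875), 2.0638844966888428)
```

View pics/w5.png

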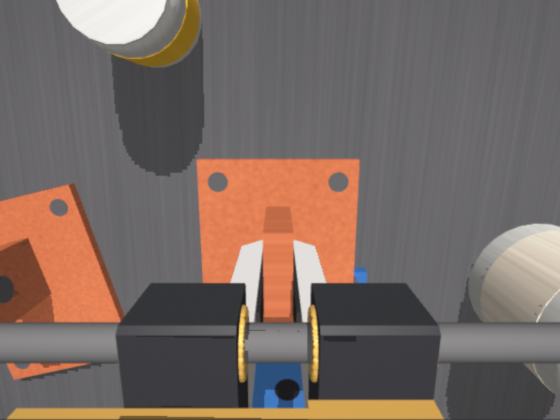

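View pics/s5.png

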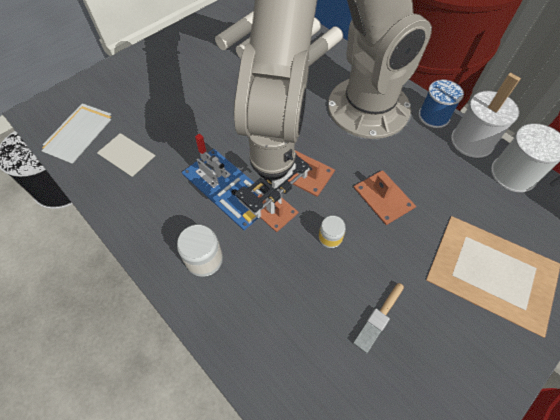

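```bash
python3 - <<'E'
from h import *
s,T=st();want([.5567,.1139,.065],2.2)
E
```

```text
t 6.75 p [0.5559 0.1206 0.1304] w 0.0119 F [-0.5213  0.4546 -5.7958] j [ 0.2128  0.4431 -0.6752  1.9031  0.3446  0.9139 -0.6001]
[[-0.0007 -0.0294  0.9996]
 [ 0.0001  0.9996  0.0294]
 [-1.      0.0002 -0.0007]]
shift mm [65.3896 -6.7416  0.6103] frac [ 0.3269 -0.0337  0.0031] zang now 1.6837038380402445 turn deg -0.5162961619597581 frac -0.0057366240217750905
```

```bash
python3 -m inch '[0.1,-0.034,0.003,-0.003,0,0.15,0,0,0,0,0.077,0,0,0,0,0,0,0,0,0,0,0,0,0,0]'; python3 - <<'E'
from h import *
s,T=st();want([.5567,.1139,.058],2.2)
E
```

```text
clock: 7.17
position: [0.5566, 0.1153, 0.0648]
eef_rot: [-0.029, 1.573, 0.03]
contact_force: [-0.4, 0.6, -5.0]
width: 0.0121
t 7.17 p [0.5566 0.1153 0.0648] w 0.0121 F [-0.388   0.6494 -4.9735] j [ 0.1793  0.5295 -0.6283  1.9458  0.424   0.8016 -0.6476]
[[-0.002  -0.0379  0.9993]
 [ 0.0007  0.9993  0.0379]
 [-1.      0.0008 -0.002 ]]
shift mm [ 6.8451 -1.3932  0.0201] frac [ 0.0342 -0.007   0.0001] zang now 2.1698744461974333 turn deg -0.030125553802562877 frac -0.000334728375584032
```

Alignment good. Now lower slowly onto the lip top so the heel pivots up.

```bash
python3 -m inch '[0.015,0,0,0,0,0.015,0,0,0,0,0.015,0,0,0,0,0.01,0,0,0,0,0,0,0,0,0]'; python3 - <<'E'
from h import *
s,T=st();print(s['torque'])
snap('wrist','w6')
E
```

```text
clock: 7.58
position: [0.5575, 0.1147, 0.055]
eef_rot: [-0.029, 1.569, 0.03]
contact_force: [0.7, 1.4, -3.2]
width: 0.0123
t 7.58 p [0.5575 0.1147 0.055 ] w 0.0123 F [ 0.7026  1.3644 -3.163 ] j [ 0.1724  0.5424 -0.619   1.9517  0.4389  0.7817 -0.6586]
[[ 0.0013 -0.0379  0.9993]
 [ 0.0007  0.9993  0.0379]
 [-1.      0.0006  0.0013]]
[ 0.2725 -0.0595 -0.0018]
```

View pics/w6.png

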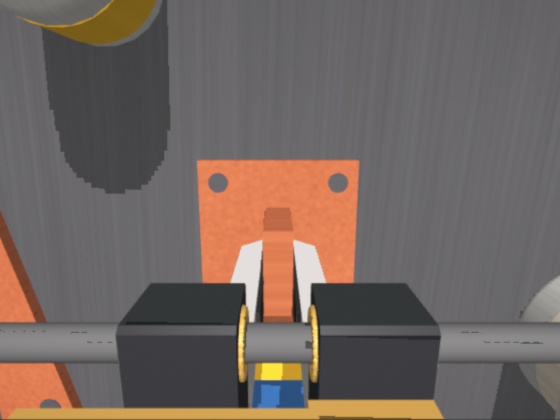

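```bash
python3 -m inch '[0.01,0,0,0,0,0.01,0,0,0,0,0.01,0,0,0,0,0,0,0,0,0]'; python3 - <<'E'
from h import *
s,T=st();print(s['torque'])
snap('wrist','w7')
E
```

```text
clock: 7.97
position: [0.5574, 0.1153, 0.0489]
eef_rot: [-0.029, 1.569, 0.031]
contact_force: [-0.6, 4.7, 1.5]
width: 0.012
t 7.97 p [0.5574 0.1153 0.0489] w 0.012 F [-0.5785  4.6993  1.4737] j [ 0.1675  0.5511 -0.6141  1.9547  0.4464  0.7711 -0.665 ]
[[ 0.0012 -0.0385  0.9993]
 [ 0.0015  0.9993  0.0385]
 [-1.      0.0014  0.0013]]
[0.8032 0.041  0.0083]
```

View pics/w7.png

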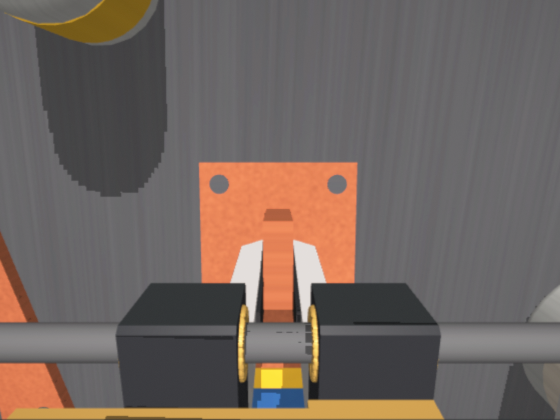

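```bash
cat >> h.py <<'E'
def tilt(t):
    d=load(t);z=d['range_z'];v,u=np.mgrid[:z.shape[0],:z.shape[1]]
    P=np.stack([(u-d['cx'])/d['fx']*z,-(v-d['cy'])/d['fy']*z,-z],-1);C=np.array(d['tool_from_camera'])
    P=P@C[:3,:3].T+C[:3,3]
    hsv=cv2.cvtColor(d['pixels'],cv2.COLOR_RGB2HSV)
    m=(hsv[...,0]<15)&(hsv[...,1]>120)&(z>0)&(np.abs(P[...,2])<.045)&(np.abs(P[...,2])>.015)&(P[...,1]>.005)&(P[...,1]<.06)&(P[...,0]>.01)&(P[...,0]<.06)
    q=P[m];A=np.c_[q[:,1],q[:,2],np.ones(len(q))];c,*_=np.linalg.lstsq(A,q[:,0],rcond=None)
    r=q[:,0]-A@c;k=np.abs(r)<.003;c,*_=np.linalg.lstsq(A[k],q[k,0],rcond=None)
    q=q[k];print(t,k.sum(),'tilt toe-down deg',np.degrees(np.arctan(c[0])),'roll',np.degrees(np.arctan(c[1])),'plate top depth below TCP at y=0 mm',c[2]*1e3,'toe y',np.percentile(q[:,1],99.7)*1e3,'z range',np.percentile(q[:,2],[.5,99.5])*1e3)
E
python3 -c "
from h import *
for t in ['w4','w5','w6','w7']: tilt(t)"
```

```text
w4 7574 tilt toe-down deg 0.10416665208887559 roll -0.006488027435259823 plate top depth below TCP at y=0 mm 25.711681296416383 toe y 47.79973490604758 z range [-39.7869452   39.45347626]
w5 7641 tilt toe-down deg 0.11292531279521462 roll 0.03851732415713625 plate top depth below TCP at y=0 mm 25.68519897246382 toe y 48.05115674536704 z range [-40.66095613  38.64376085]
w6 7486 tilt toe-down deg 1.6068299151860914 roll 0.026681087598775983 plate top depth below TCP at y=0 mm 25.579675472496444 toe y 47.421606035529734 z range [-40.71761538  38.64076971]
w7 7183 tilt toe-down deg 7.275062533472236 roll 0.02902168574220675 plate top depth below TCP at y=0 mm 25.248757035822383 toe y 45.836294685243665 z range [-40.74892242  38.65748856]
```

```bash
python3 -m inch '[0.01,0,0,0,0,0,0,0,0,0,-0.05,0,0,0,0,-0.1,0,0,0,0,-0.1,0,0,0,0,0,0,0,0,0,0,0,0,0,0]'; python3 - <<'E'
from h import *
s,T=st();print(s['torque'])
snap('wrist','w8');tilt('w8')
O=np.array([.5648,-.098]);y=np.array([-.0384,.9993])
for f in (80,85,90): print(O+y*f/1e3); want([*(O+y*f/1e3),.08],2.2)
E
```

```text
clock: 8.6
position: [0.5575, 0.1136, 0.0972]
eef_rot: [-0.029, 1.569, 0.029]
contact_force: [-0.9, 0.4, -6.0]
width: 0.0119
t 8.6 p [0.5575 0.1136 0.0972] w 0.0119 F [-0.897   0.3528 -6.0026] j [ 0.2042  0.4849 -0.6535  1.9282  0.3867  0.8538 -0.6152]
[[ 0.0018 -0.037   0.9993]
 [-0.0003  0.9993  0.037 ]
 [-1.     -0.0003  0.0018]]
[-0.0317 -0.1099 -0.034 ]
w8 7054 tilt toe-down deg 9.123653890371266 roll 0.0216011490729944 plate top depth below TCP at y=0 mm 25.183978146048233 toe y 45.153350467386225 z range [-40.8054  38.5775]
[ 0.5617 -0.0181]
shift mm [  16.2782 -131.5309   -0.0156] frac [ 0.0814 -0.6577 -0.0001] zang now 2.122323756800734 turn deg -0.0776762431992637 frac -0.0008630693688807077
[ 0.5615 -0.0131]
shift mm [  16.2753 -126.5307   -0.0224] frac [ 0.0814 -0.6327 -0.0001] zang now 2.122323756800734 turn deg -0.0776762431992637 frac -0.0008630693688807077
[ 0.5613 -0.0081]
shift mm [  16.2723 -121.5306   -0.0292] frac [ 0.0814 -0.6077 -0.0001] zang now 2.122323756800734 turn deg -0.0776762431992637 frac -0.0008630693688807077
```

```bash
python3 -m inch '[0,-0.1,0.001,0,0,0,-0.2,0.001,0,0,0,-0.2,0,0,0,0,-0.148,0,0,0,0.03,0,0,0,0,0.05,0,0,0,0,0,0,0,0,0,0,0,0,0,0]'; python3 - <<'E'
from h import *
s,T=st()
snap('wrist','w9');tilt('w9');meas('w9')
E
```

```text
clock: 9.32
position: [0.5614, -0.014, 0.0793]
eef_rot: [-0.03, 1.573, 0.032]
contact_force: [0.8, -0.1, -5.0]
width: 0.012
t 9.32 p [ 0.5614 -0.014   0.0793] w 0.012 F [ 0.7683 -0.1489 -5.0405] j [ 0.4081  0.4961 -0.6237  1.9536  0.3902  0.8152 -0.3921]
[[-0.0022 -0.0395  0.9992]
 [ 0.0009  0.9992  0.0395]
 [-1.      0.001  -0.0022]]
w9 6975 tilt toe-down deg 9.152517529940843 roll 0.009224754258187745 plate top depth below TCP at y=0 mm 25.166563704538273 toe y 45.17078721204909 z range [-40.3192  38.4517]
 lip z 0.024703613408654526 7046 ((559.4132080078125, 47.006813049316406), (83.9679946899414, 25.812400817871094), 2.125495672225952)
 plate z 0.009221255406036216 8897 ((562.9856567382812, -43.725830078125), (130.93182373046875, 210.5155792236328), 2.2727081775665283)
```

View pics/w9.png

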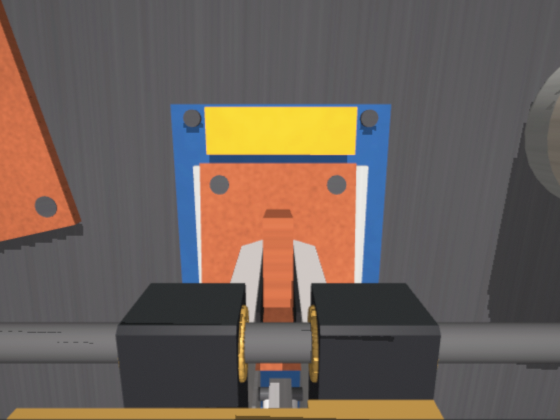

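```bash
cat >> h.py <<'E'
def lipt(t):
    d=load(t);z=d['range_z'];v,u=np.mgrid[:z.shape[0],:z.shape[1]]
    P=np.stack([(u-d['cx'])/d['fx']*z,-(v-d['cy'])/d['fy']*z,-z],-1);C=np.array(d['tool_from_camera'])
    P=P@C[:3,:3].T+C[:3,3]
    hsv=cv2.cvtColor(d['pixels'],cv2.COLOR_RGB2HSV)
    m=(hsv[...,0]>18)&(hsv[...,0]<34)&(hsv[...,1]>150)&(z>0)&(P[...,1]>0)
    q=P[m];x=np.median(q[:,0]);q=q[abs(q[:,0]-x)<.003]
    r=cv2.minAreaRect((q[:,1:]*1000).astype(np.float32));print('lip depth',x*1e3,'y,z centre',r[0],r[1],r[2])
    m=(hsv[...,1]<40)&(hsv[...,2]>200)&(z>0)&(P[...,1]>0)&(P[...,1]<.05)&(abs(abs(P[...,2])-.045)<.008)
    q=P[m]; 
    for sg in(-1,1):
        w=q[(q[:,2]*sg>0)]; print('rail',sg,len(w),'depth',np.median(w[:,0])*1e3,'z',np.percentile(w[:,2],[1,50,99])*1e3) if len(w) else 0
E
python3 -c "
from h import *
lipt('w9')"
```

```text
lip depth 53.72169107578509 y,z centre (61.00856018066406, 0.53692626953125) (25.812484741210938, 83.96704864501953) 0.13886089622974396
rail -1 318 depth 65.1712371105882 z [-52.04234653 -50.45351655 -48.72007365]
rail 1 652 depth 64.98578342493468 z [46.25309856 49.70223417 52.81191961]
```

```bash
python3 -m inch '[0,-0.015,0.007,0,0,0.05,0,0,0,0,0.05,0,0,0,0,0.03,0,0,0,0,0.015,0,0,0,0,0,0,0,0,0,0,0,0,0,0]'; python3 - <<'E'
from h import *
s,T=st()
snap('wrist','w10');tilt('w10');lipt('w10')
E
```

```text
clock: 9.95
position: [0.5637, -0.0182, 0.0513]
eef_rot: [-0.03, 1.571, 0.03]
contact_force: [-0.2, 1.1, -5.0]
width: 0.0115
t 9.95 p [ 0.5637 -0.0182  0.0513] w 0.0115 F [-0.1561  1.0817 -5.0057] j [ 0.392   0.537  -0.5978  1.9646  0.4275  0.767  -0.4165]
[[-0.0005 -0.038   0.9993]
 [ 0.0002  0.9993  0.038 ]
 [-1.      0.0002 -0.0004]]
w10 7034 tilt toe-down deg 9.136733979129154 roll 0.03567177580146564 plate top depth below TCP at y=0 mm 25.167005721802433 toe y 45.17194474219045 z range [-40.529   38.5635]
lip depth 26.030853187480357 y,z centre (65.2940902709961, -1.7692375183105469) (25.567251205444336, 83.96749877929688) 0.001615203800611198
rail -1 1244 depth 37.027551933402734 z [-52.882  -48.8551 -44.7588]
rail 1 1403 depth 37.069115001679585 z [41.0059 45.8026 50.4051]
```

View pics/w10.png

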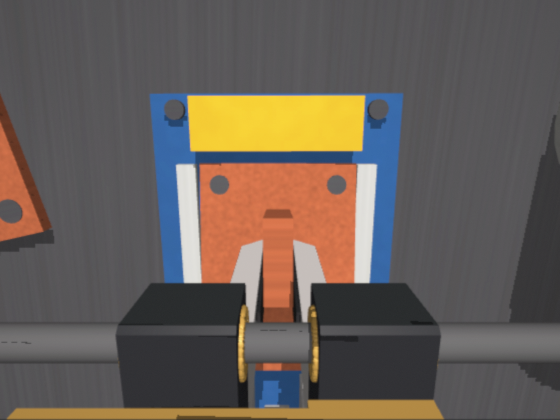

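```bash
python3 -m inch '[0.01,0,-0.0045,0,0,0,0.03,0,0,0,0,0.03,0,0,0,0,0,0,0,0,0,0,0,0,0]'; python3 - <<'E'
from h import *
s,T=st()
snap('wrist','w11');tilt('w11');lipt('w11')
E
```

```text
clock: 10.42
position: [0.5625, -0.0056, 0.0497]
eef_rot: [-0.03, 1.57, 0.031]
contact_force: [-0.1, -0.4, -5.3]
width: 0.0122
t 10.42 p [ 0.5625 -0.0056  0.0497] w 0.0122 F [-0.0891 -0.4178 -5.2616] j [ 0.3703  0.5375 -0.5982  1.9692  0.4306  0.7621 -0.4411]
[[ 0.0003 -0.0389  0.9992]
 [ 0.0002  0.9992  0.0389]
 [-1.      0.0002  0.0003]]
w11 5755 tilt toe-down deg 9.08478528252801 roll 0.02002642248220298 plate top depth below TCP at y=0 mm 25.19430850780915 toe y 38.15627273394204 z range [-40.788   38.5673]
lip depth 24.451459457803278 y,z centre (52.72674560546875, -1.1651496887207031) (83.96749114990234, 25.721803665161133) 89.93724822998047
rail -1 963 depth 35.44808056278242 z [-52.911  -48.4971 -44.0539]
rail 1 1036 depth 35.50134201481669 z [41.6367 46.3844 51.1443]
```

View pics/w11.png

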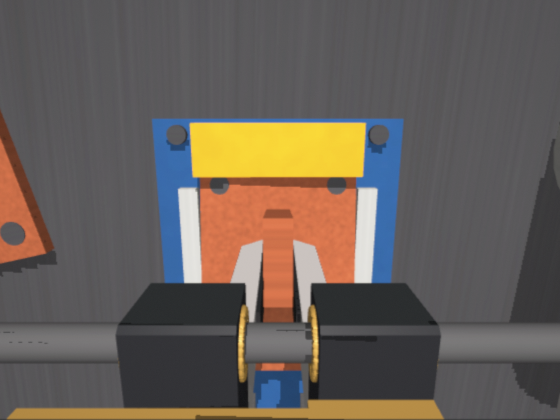

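```bash
python3 -m inch '[0.006,0,-0.001,0,0,0,0.01,0,0,0,0,0.01,0,0,0,0,0.006,0,0,0,0,0,0,0,0]'; python3 - <<'E'
from h import *
s,T=st()
snap('wrist','w12');tilt('w12');lipt('w12')
E
```

```text
clock: 10.88
position: [0.5621, -0.0015, 0.0483]
eef_rot: [-0.03, 1.571, 0.029]
contact_force: [-0.1, -2.2, -5.5]
width: 0.0124
t 10.88 p [ 0.5621 -0.0015  0.0483] w 0.0124 F [-0.1123 -2.2085 -5.4893] j [ 0.3614  0.5389 -0.5969  1.9706  0.4328  0.7599 -0.4522]
[[-0.0001 -0.0376  0.9993]
 [-0.0005  0.9993  0.0376]
 [-1.     -0.0005 -0.0001]]
w12 5205 tilt toe-down deg 9.23386979966273 roll -0.01746792090685257 plate top depth below TCP at y=0 mm 25.156467075598098 toe y 33.97528904958891 z range [-40.7926  38.3958]
lip depth 23.020534780140768 y,z centre (48.41887283325195, -0.7692413330078125) (26.023635864257812, 83.97142791748047) 0.00784401223063469
rail -1 874 depth 34.099781452110356 z [-52.8902 -48.3118 -43.5899]
rail 1 915 depth 34.07912650384856 z [41.8816 46.733  51.4869]
```

```bash
python3 -m inch '[0.005,0,0,0,0,0.01,-0.002,0,0,0,0.01,-0.003,0,0,0,0.01,-0.003,0,0,0,0,0,0,0,0]' 8; python3 - <<'E'
from h import *
s,T=st()
snap('wrist','w13');tilt('w13');lipt('w13')
E
```

```text
clock: 11.35
position: [0.5623, -0.003, 0.041]
eef_rot: [-0.029, 1.57, 0.03]
contact_force: [1.5, -3.3, -5.6]
width: 0.012
t 11.35 p [ 0.5623 -0.003   0.041 ] w 0.012 F [ 1.534  -3.2979 -5.596 ] j [ 0.3588  0.5496 -0.5902  1.9737  0.442   0.7469 -0.4568]
[[ 0.0002 -0.0376  0.9993]
 [ 0.0002  0.9993  0.0376]
 [-1.      0.0002  0.0002]]
w13 5382 tilt toe-down deg 1.020653938005949 roll 0.012642063200893658 plate top depth below TCP at y=0 mm 24.900317931008722 toe y 35.01707316112907 z range [-40.4434  38.4301]
lip depth 15.770252975203652 y,z centre (49.893028259277344, -0.925201416015625) (84.13909149169922, 26.241527557373047) 89.94462585449219
rail -1 987 depth 26.71234291543542 z [-52.936  -48.457  -43.7871]
rail 1 1040 depth 26.756909991292876 z [41.7447 46.5456 51.4515]
```

View pics/w13.png

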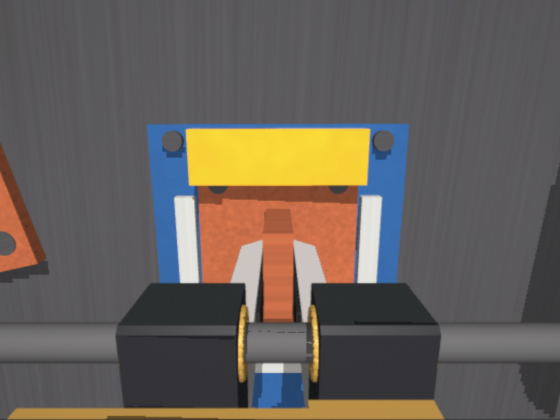

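```bash
python3 -m inch '[0.006,-0.001,0,0,0,0.003,0,0,0,0,0,0,0,0,0]' 5; python3 - <<'E'
from h import *
s,T=st()
snap('wrist','w14');tilt('w14');lipt('w14')
E
```

```text
clock: 11.65
position: [0.5623, -0.0027, 0.0397]
eef_rot: [-0.03, 1.57, 0.03]
contact_force: [0.4, -2.4, 0.9]
width: 0.0119
t 11.65 p [ 0.5623 -0.0027  0.0397] w 0.0119 F [ 0.3549 -2.3816  0.8518] j [ 0.3575  0.5515 -0.5892  1.9744  0.4438  0.7446 -0.4583]
[[ 0.0003 -0.038   0.9993]
 [ 0.0002  0.9993  0.038 ]
 [-1.      0.0002  0.0003]]
w14 5310 tilt toe-down deg -0.06217238573295668 roll 0.05234830793734857 plate top depth below TCP at y=0 mm 24.46903695146596 toe y 34.74279219955625 z range [-40.3643  38.4051]
lip depth 14.484742535505884 y,z centre (49.62090301513672, -0.9593887329101562) (83.81275939941406, 25.966318130493164) 89.97792053222656
rail -1 988 depth 25.43658876221812 z [-52.9064 -48.3739 -43.7783]
rail 1 1036 depth 25.511766411540655 z [41.743  46.5424 51.3191]
```

```bash
python3 -m inch '[0,0,0,0,0.35,0,0,0,0,0.35,0,0,0,0,0.35,0,0,0,0,0.35,0,0,0,0,0.35,-0.1,0,0,0,0.35,-0.2,0,0,0,0.35,-0.2,0,0,0,0.35,-0.2,0,0,0,0.35,0,0,0,0,0.35]'; python3 - <<'E'
from h import *
s,T=st()
snap('wrist','w15')
E
```

```text
clock: 12.53
position: [0.5653, -0.0022, 0.1867]
eef_rot: [-0.03, 1.562, 0.029]
contact_force: [0.9, -0.3, 1.1]
width: 0.0331
t 12.53 p [ 0.5653 -0.0022  0.1867] w 0.0331 F [ 0.8894 -0.2984  1.116 ] j [ 0.4546  0.3616 -0.692   1.8699  0.2747  0.9969 -0.3166]
[[ 0.0089 -0.038   0.9992]
 [-0.0003  0.9993  0.038 ]
 [-1.     -0.0006  0.0089]]
```

View pics/w15.png

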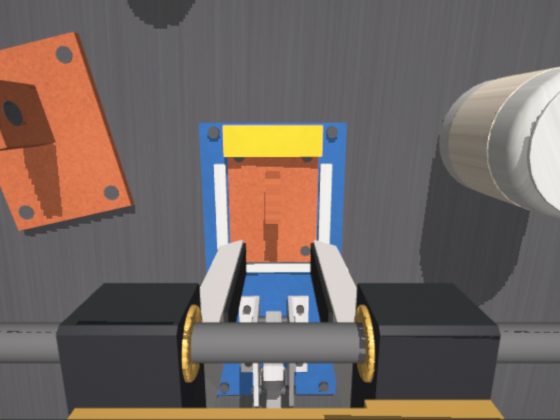

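```bash
python3 - <<'E'
from h import *
want([.567,-.155,.25],2.2)
E
python3 -m inch '[-0.2,0,0,0,0.6,-0.12,-0.1,0,0,0.6,0,-0.2,0.0,0,0.6,0,-0.2,0.0,0,0.6,0,-0.2,0,0,0.6,0,-0.065,0,0,0.6,0,0,0,0,0.6]'; python3 - <<'E'
from h import *
s,T=st();want([.567,-.155,.25],2.2)
d=snap('wrist','w16');P=cloud(d);hsv=cv2.cvtColor(d['pixels'],cv2.COLOR_RGB2HSV)
m=((hsv[...,0]<4)|(hsv[...,0]>174))&(hsv[...,1]>170)&(d['range_z']>0)&(P[...,2]>.06)&(P[...,2]<.18)&(np.linalg.norm(P[...,:2]-[.567,-.16],axis=-1)<.06)
q=P[m];print(len(q),q.min(0),q.max(0))
for a in range(90,180,10):
    w=q[(q[:,2]*1e3>a)&(q[:,2]*1e3<a+10)]
    if len(w): print(a,len(w),w.mean(0),w.min(0)[:2],w.max(0)[:2])
E
```

```text
shift mm [ -66.44706865 -152.27506684   -2.4125695 ] frac [-0.33223534 -0.76137533 -0.01206285] zang now 2.142728761871882 turn deg -0.057271238128123514 frac -0.0006363470903124835
clock: 13.17
position: [0.567, -0.1606, 0.2421]
eef_rot: [-0.025, 1.573, 0.025]
contact_force: [0.5, 0.7, -0.3]
width: 0.0563
t 13.17 p [ 0.567  -0.1606  0.2421] w 0.0563 F [ 0.5291  0.7374 -0.2968] j [ 0.6794  0.3389 -0.638   1.754   0.222   1.1233  0.0032]
[[-0.0019 -0.0318  0.9995]
 [-0.0004  0.9995  0.0318]
 [-1.     -0.0004 -0.0019]]
shift mm [-7.946   5.5682  0.1495] frac [-0.0397  0.0278  0.0007] zang now 1.8207244885159226 turn deg -0.37927551148408156 frac -0.004214172349823128
946 [ 0.5592 -0.1765  0.094 ] [ 0.5768 -0.1598  0.165 ]
90 14 [ 0.5669 -0.1644  0.0967] [ 0.5611 -0.1651] [ 0.5737 -0.1641]
100 44 [ 0.5676 -0.164   0.1048] [ 0.5596 -0.1664] [ 0.5761 -0.1632]
110 49 [ 0.5674 -0.1632  0.1152] [ 0.5592 -0.1655] [ 0.5756 -0.1624]
120 49 [ 0.5677 -0.1628  0.125 ] [ 0.5593 -0.1655] [ 0.5762 -0.1619]
130 62 [ 0.5673 -0.162   0.1352] [ 0.5594 -0.1643] [ 0.5758 -0.1611]
140 61 [ 0.5679 -0.1614  0.1454] [ 0.5597 -0.1644] [ 0.5762 -0.1603]
150 95 [ 0.5675 -0.1614  0.1562] [ 0.5592 -0.1738] [ 0.5768 -0.1598]
160 572 [ 0.5677 -0.1682  0.1624] [ 0.5595 -0.1765] [ 0.5765 -0.1599]
```

View pics/w16.png

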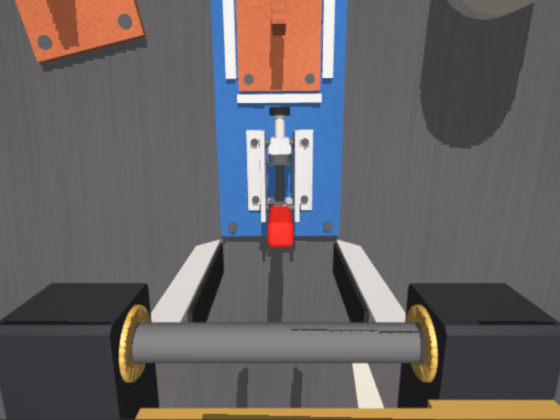

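```bash
python3 - <<'E'
from h import *
want([.5677,-.169,.147],2.2)
E
```

```text
shift mm [ 95.30853728 -11.33204171   0.17127617] frac [ 0.47654269 -0.05666021  0.00085638] zang now 1.9734327386713468 turn deg -0.226567261328654 frac -0.0025174140147628224
```

```bash
python3 -m inch '[0,-0.055,0.002,-0.002,0.6,0.15,0,0,0,0.6,0.15,0,0,0,0.6,0.12,0,0,0,0.6,0.055,0,0,0,0.6,0,0,0,0,0.6,0,0,0,0,0.6]'; python3 - <<'E'
from h import *
s,T=st();want([.5677,-.169,.147],2.2)
d=snap('wrist','w17')
E
```

```text
clock: 13.8
position: [0.5691, -0.1662, 0.1489]
eef_rot: [-0.033, 1.571, 0.034]
contact_force: [0.8, -0.3, 0.5]
width: 0.0565
t 13.8 p [ 0.5691 -0.1662  0.1489] w 0.0565 F [ 0.8341 -0.3202  0.4505] j [ 0.653   0.4402 -0.6069  1.8383  0.3014  0.9562 -0.043 ]
[[-0.0002 -0.0422  0.9991]
 [ 0.0005  0.9991  0.0422]
 [-1.      0.0005 -0.0002]]
shift mm [ 1.8981 -2.7363 -1.4706] frac [ 0.0095 -0.0137 -0.0074] zang now 2.415798850691629 turn deg 0.21579885069162685 frac 0.0023977650076847427
```

View pics/w17.png

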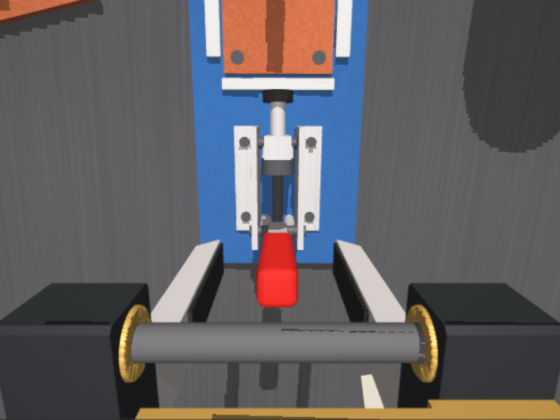

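Handle (red, ~(277,268)) lies centred between the fingers. Adjust and pinch.

```bash
python3 -m inch '[0.01,-0.008,-0.005,0.002,0,0,0,0,0,0,0,0,0,0,0,0,0,0,0,0,0,0,0,0,0,0,0,0,0,0,0,0,0,0,0,0,0,0,0,0,0,0,0,0,0,0,0,0,0,0]' 15; python3 - <<'E'
from h import *
s,T=st()
for i,q in enumerate(np.linspace(1.635,-0.03,17)): print(round(q,3),-90*np.cos(q),90*np.sin(q))
q=np.linspace(1.635,-0.03,17);print(np.c_[-np.diff(90*np.sin(q))/200,-np.diff(90*np.cos(q))/200])
E
```

```text
clock: 14.68
position: [0.5686, -0.1685, 0.1468]
eef_rot: [-0.03, 1.569, 0.03]
contact_force: [5.1, -0.8, -0.3]
width: 0.0178
t 14.68 p [ 0.5686 -0.1685  0.1468] w 0.0178 F [ 5.1062 -0.8105 -0.2909] j [ 0.6552  0.4417 -0.6046  1.8411  0.3031  0.95   -0.0447]
[[ 0.0017 -0.0379  0.9993]
 [ 0.      0.9993  0.0379]
 [-1.     -0.      0.0017]]
1.635 5.774361585938914 89.81456868612594
1.531 -3.586344615631304 89.92851679138232
1.427 -12.908249311454924 89.06950712625125
1.323 -22.09049662252688 87.24683351830099
1.219 -31.033741655929063 84.48021590190838
1.115 -39.641225340588235 80.79958696365165
1.011 -47.819821286419476 76.24476829353542
0.907 -55.481043340639744 70.86503954584414
0.802 -62.542002940262826 64.7186052709741
0.698 -68.92630590295408 57.87196518671537
0.594 -74.56487895365366 50.39919470216741
0.49 -79.39671704458227 42.38114347846857
0.386 -83.36954338319893 33.90456069730018
0.282 -86.44037502711258 25.06115650109015
0.178 -88.57598792664353 15.946609759415933
0.074 -89.75327638362978 6.6595328968152145
-0.03 -89.95950303740888 -2.6995950182246093
[[-0.0006 -0.0468]
 [ 0.0043 -0.0466]
 [ 0.0091 -0.0459]
 [ 0.0138 -0.0447]
 [ 0.0184 -0.043 ]
 [ 0.0228 -0.0409]
 [ 0.0269 -0.0383]
 [ 0.0307 -0.0353]
 [ 0.0342 -0.0319]
 [ 0.0374 -0.0282]
 [ 0.0401 -0.0242]
 [ 0.0424 -0.0199]
 [ 0.0442 -0.0154]
 [ 0.0456 -0.0107]
 [ 0.0464 -0.0059]
 [ 0.0468 -0.001 ]]
```

```bash
python3 -m inch '[0,-0.047,0.004,0,0,0.004,-0.047,0,0,0,0.009,-0.046,0,0,0,0.014,-0.045,0,0,0,0.018,-0.043,0,0,0,0.023,-0.041,0,0,0,0,0,0,0,0]'; python3 - <<'E'
from h import *
s,T=st();print(s['torque']); snap('scene','s18');crop('scene0',170,110,300,230,'s18c0');crop('s18',150,90,320,230,'s18c')
O=np.array([.5653,-.098]);y=np.array([-.0384,.9993])
p=s['position'];fy=(p[:2]-O)@y*1e3;print('fix y',fy,'q',np.arctan2(p[2]*1e3-3-54,-77-fy),'r',np.hypot(p[2]*1e3-57,-77-fy))
E
```

```text
clock: 15.27
position: [0.5709, -0.2252, 0.1323]
eef_rot: [-0.028, 1.57, 0.027]
contact_force: [2.1, -1.9, 4.1]
width: 0.0179
t 15.27 p [ 0.5709 -0.2252  0.1323] w 0.0179 F [ 2.0884 -1.9286  4.0573] j [ 0.7138  0.4861 -0.5773  1.8057  0.3215  0.943   0.0337]
[[ 0.0011 -0.0352  0.9994]
 [-0.001   0.9994  0.0352]
 [-1.     -0.0011  0.0011]]
[-0.6317 -0.4914  0.0832]
fix y -127.36747421022595 q 0.9811424940938954 r 90.57703386554
```

View pics/s18c.png

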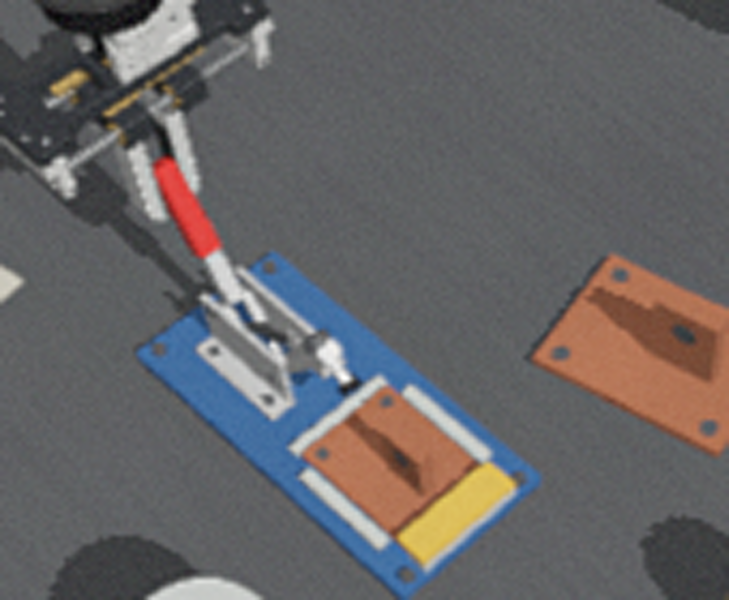

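```bash
python3 -m inch '[0.025,-0.038,0,0,0,0.031,-0.035,0,0,0,0.034,-0.032,0,0,0,0.037,-0.028,0,0,0,0.04,-0.024,0,0,0,0.042,-0.02,0,0,0,0,0,0,0,0]' 20; python3 - <<'E'
from h import *
s,T=st();print(s['torque'])
O=np.array([.5653,-.098]);y=np.array([-.0384,.9993])
p=s['position'];fy=(p[:2]-O)@y*1e3;print('fix y',fy,'q',np.arctan2(p[2]*1e3-3-54,-77-fy),'r',np.hypot(p[2]*1e3-57,-77-fy))
E
```

```text
clock: 15.9
position: [0.5723, -0.2609, 0.0904]
eef_rot: [-0.03, 1.569, 0.026]
contact_force: [2.4, -9.6, 4.7]
width: 0.0178
t 15.9 p [ 0.5723 -0.2609  0.0904] w 0.0178 F [ 2.4035 -9.6301  4.6853] j [ 0.7344  0.555  -0.5448  1.7992  0.3629  0.8858  0.0591]
[[ 0.0016 -0.0354  0.9994]
 [-0.0023  0.9994  0.0354]
 [-1.     -0.0024  0.0015]]
[-2.1524 -0.5131  0.1081]
fix y -163.0528627218934 q 0.3706559227218646 r 92.3224871361648
```

```bash
python3 -m inch '[0.044,-0.013,0,0,0,0.045,-0.009,0,0,0,0.045,-0.005,0,0,0,0.035,0,0,0,0,0,0,0,0,0]' 20; python3 - <<'E'
from h import *
s,T=st();print(s['torque'])
O=np.array([.5653,-.098]);y=np.array([-.0384,.9993])
p=s['position'];fy=(p[:2]-O)@y*1e3;print('fix y',fy,'q',np.arctan2(p[2]*1e3-3-54,-77-fy),'r',np.hypot(p[2]*1e3-57,-77-fy))
snap('scene','s19');crop('s19',150,90,320,230,'s19c')
E
```

```text
clock: 16.32
position: [0.5726, -0.2664, 0.0572]
eef_rot: [-0.031, 1.569, 0.025]
contact_force: [0.0, -11.0, 10.1]
width: 0.0182
t 16.32 p [ 0.5726 -0.2664  0.0572] w 0.0182 F [  0.0107 -10.954   10.1029] j [ 0.7241  0.5992 -0.5235  1.8113  0.3944  0.8335  0.0428]
[[ 0.0016 -0.0356  0.9994]
 [-0.0032  0.9994  0.0356]
 [-1.     -0.0033  0.0015]]
[-2.3633 -0.1912  0.0724]
fix y -168.5540540188619 q 0.0024325953004715713 r 91.55432490599792
```

View pics/s19c.png

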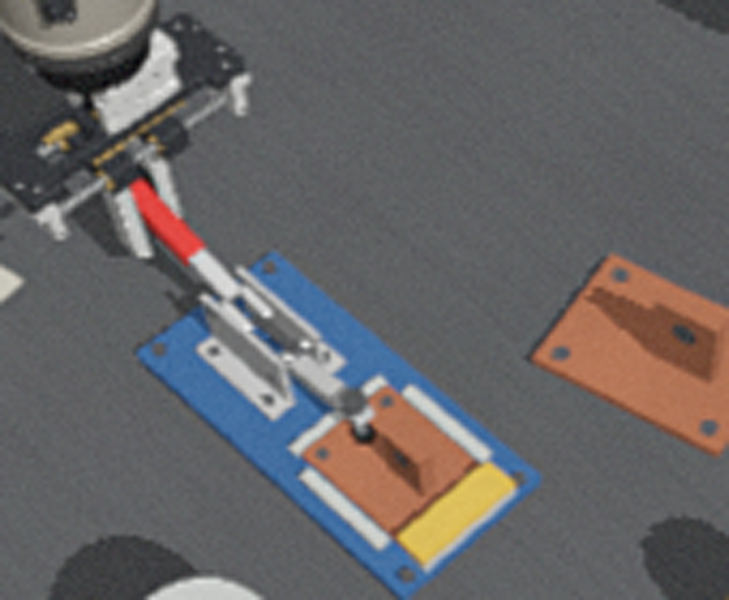

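```bash
python3 -m inch '[0.025,0.005,0,0,0,0.025,0.005,0,0,0,0.02,0,0,0,0,0,0,0,0,0,0,0,0,0,0]' 40; python3 - <<'E'
from h import *
s,T=st();print(s['torque'])
snap('scene','s20');crop('s20',150,90,320,230,'s20c');snap('wrist','w20')
E
```

```text
clock: 16.78
position: [0.5726, -0.2656, 0.0441]
eef_rot: [-0.031, 1.569, 0.024]
contact_force: [1.9, -17.6, 7.9]
width: 0.0175
t 16.78 p [ 0.5726 -0.2656  0.0441] w 0.0175 F [  1.8933 -17.5744   7.8986] j [ 0.7153  0.6149 -0.5142  1.8188  0.4078  0.8107  0.0295]
[[ 0.0021 -0.0348  0.9994]
 [-0.0047  0.9994  0.0348]
 [-1.     -0.0048  0.002 ]]
[-3.4333 -0.4538  0.1161]
```

View pics/s20c.png

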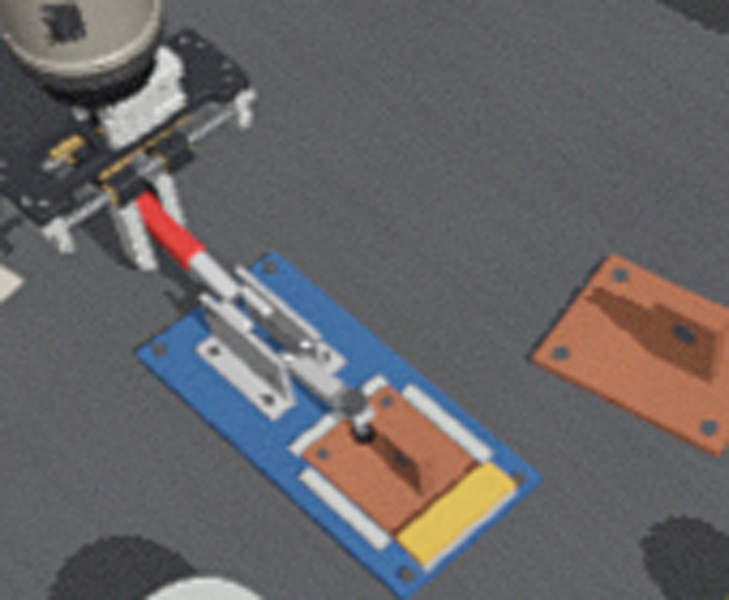

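View pics/w20.png

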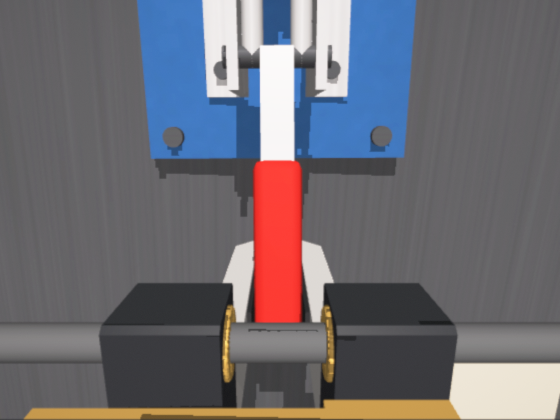

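```bash
cat >> h.py <<'E'
def hq(t):
    d=load(t);P=cloud(d);hsv=cv2.cvtColor(d['pixels'],cv2.COLOR_RGB2HSV)
    m=((hsv[...,0]<4)|(hsv[...,0]>174))&(hsv[...,1]>170)&(d['range_z']>0)&(abs(P[...,0]-.57)<.006)&(P[...,1]<-.17)&(P[...,1]>-.32)&(P[...,2]<.18)
    q=P[m];c=np.polyfit(q[:,1],q[:,2],1);r=q[:,2]-np.polyval(c,q[:,1]);q=q[abs(r)<.003];c=np.polyfit(q[:,1],q[:,2],1)
    print(t,len(q),'q from slope',-np.arctan(c[0]),'top-face z at y',[(a,np.polyval(c,a).round(4)) for a in(-.22,-.26)],q.min(0),q.max(0))
E
python3 -c "
from h import *
hq('w20')
try: hq('s20')
except Exception as e: print(e)"
```

```text
w20 5305 q from slope 0.17246643596490166 top-face z at y [(-0.22, np.float64(0.0698)), (-0.26, np.float64(0.0768))] [ 0.56400268 -0.27094518  0.06580768] [ 0.57599653 -0.21268589  0.07993217]
s20 51 q from slope 0.1481314948618266 top-face z at y [(-0.22, np.float64(0.0716)), (-0.26, np.float64(0.0776))] [ 0.5652352  -0.26794573  0.06898806] [ 0.5758863  -0.21365853  0.08080142]
```

```bash
python3 -m inch '[0,0,0,0,0.5,0,0,0,0,0.5,0,0,0,0,0.5,0,0,0,0,0.5,-0.15,0,0,0,0.5,-0.2,0,0,0,0.5,-0.2,0,0,0,0.5,-0.05,0,0,0,0,0,0,0,0,0,0,0,0,0,0,0,0,0,0,0]' 40; python3 - <<'E'
from h import *
s,T=st();snap('wrist','w21');hq('w21');want([.5715,-.262,.12],2.2)
E
```

```text
clock: 17.8
position: [0.5714, -0.2608, 0.1621]
eef_rot: [-0.029, 1.572, 0.03]
contact_force: [0.5, -0.2, -0.4]
width: 0.024
t 17.8 p [ 0.5714 -0.2608  0.1621] w 0.024 F [ 0.5115 -0.1519 -0.3838] j [ 0.7663  0.4753 -0.5813  1.7464  0.3007  1.0114  0.1118]
[[-0.0014 -0.0378  0.9993]
 [ 0.0006  0.9993  0.0378]
 [-1.      0.0006 -0.0014]]
w21 2166 q from slope 0.5014749902259519 top-face z at y [(-0.22, np.float64(0.088)), (-0.26, np.float64(0.11))] [ 0.564  -0.2694  0.0791] [ 0.576  -0.2068  0.1143]
shift mm [41.8521 -1.2863  0.2125] frac [ 0.2093 -0.0064  0.0011] zang now 2.17341948518963 turn deg -0.0265805148103766 frac -0.00029533905344862886
```

View pics/w21.png

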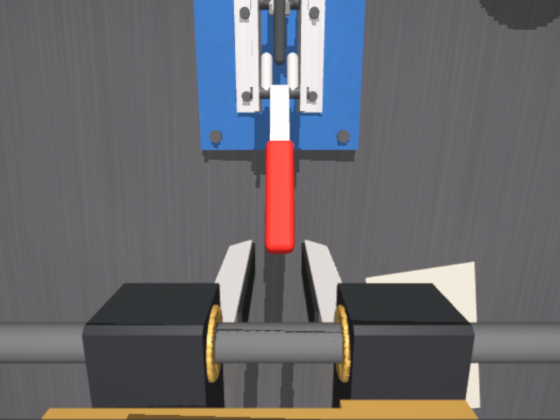

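```bash
python3 -m inch '[0,0.03,0,0,0,0,0,0,0,0,0,0,0,0,0,0.08,0,0,0,0,0.08,0,0,0,0,0.06,0,0,0,0,0.06,0,0,0,0,0.05,0,0,0,0,0,0,0,0,0]'; python3 - <<'E'
from h import *
s,T=st();snap('wrist','w22');hq('w22')
E
```

```text
clock: 18.6
position: [0.5711, -0.255, 0.0955]
eef_rot: [-0.029, 1.572, 0.03]
contact_force: [-0.8, 0.5, -0.1]
width: 0.0008
t 18.6 p [ 0.5711 -0.255   0.0955] w 0.0008 F [-0.7852  0.4893 -0.0699] j [ 0.7339  0.5472 -0.5526  1.8007  0.3567  0.8965  0.0576]
[[-0.0019 -0.0375  0.9993]
 [ 0.0008  0.9993  0.0375]
 [-1.      0.0009 -0.0019]]
w22 1620 q from slope 0.11939122381515316 top-face z at y [(-0.22, np.float64(0.0668)), (-0.26, np.float64(0.0716))] [ 0.564  -0.2816  0.063 ] [ 0.576  -0.2136  0.0743]
```

View pics/w22.png

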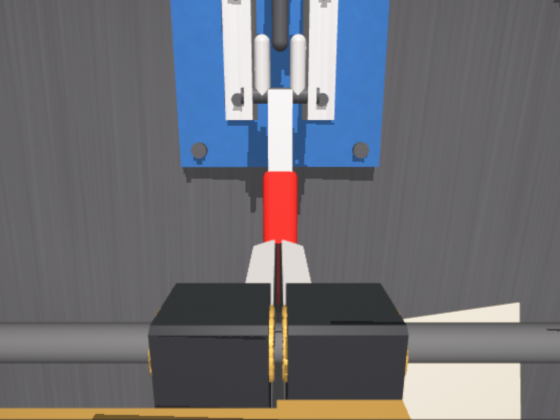

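Near dead centre already (q≈0.12); press on down.

```bash
python3 -m inch '[0.02,0,0,0,0,0.02,0,0,0,0,0.015,0,0,0,0,0,0,0,0,0,0,0,0,0,0]'; python3 - <<'E'
from h import *
s,T=st();snap('wrist','w23');hq('w23')
E
```

```text
clock: 19.07
position: [0.5717, -0.2549, 0.0862]
eef_rot: [-0.03, 1.571, 0.03]
contact_force: [0.4, -0.8, -0.1]
width: 0.0006
t 19.07 p [ 0.5717 -0.2549  0.0862] w 0.0006 F [ 0.4293 -0.7773 -0.147 ] j [ 0.7291  0.5584 -0.5474  1.8064  0.366   0.8794  0.0501]
[[-0.0003 -0.0379  0.9993]
 [ 0.0002  0.9993  0.0379]
 [-1.      0.0002 -0.0003]]
w23 1565 q from slope 0.015128569720683523 top-face z at y [(-0.22, np.float64(0.0619)), (-0.26, np.float64(0.0625))] [ 0.564  -0.2823  0.059 ] [ 0.576  -0.2144  0.0646]
```

```bash
python3 -m inch '[0.015,0,0,0,0,0.01,0,0,0,0,0,0,0,0,0]';python3 -m inch '[-0.1,0,0,0,0,-0.2,0,0,0,0,-0.2,0,0,0,0,-0.2,0,0,0,0,-0.1,0.1,0,0,0,0,0.2,0,0,0,0,0.2,0,0,0,0,0,0,0,0,0,0,0,0,0]'; python3 - <<'E'
from h import *
s,T=st();snap('wrist','w24');hq('w24');snap('scene','s24');crop('s24',150,90,320,230,'s24c')
E
```

```text
clock: 19.37
position: [0.5726, -0.2552, 0.0846]
eef_rot: [-0.031, 1.569, 0.028]
contact_force: [-16.7, 4.7, 48.6]
width: 0.0001
clock: 20.12
position: [0.5683, -0.1526, 0.242]
eef_rot: [-0.033, 1.57, 0.032]
contact_force: [0.3, -1.6, -0.3]
width: 0.0003
t 20.12 p [ 0.5683 -0.1526  0.242 ] w 0.0003 F [ 0.2801 -1.5514 -0.2713] j [ 0.6802  0.3391 -0.655   1.7574  0.2273  1.1207 -0.0051]
[[ 0.001  -0.0417  0.9991]
 [-0.0003  0.9991  0.0417]
 [-1.     -0.0004  0.001 ]]
w24 45 q from slope 0.0003664337113449141 top-face z at y [(-0.22, np.float64(0.0622)), (-0.26, np.float64(0.0622))] [ 0.571  -0.2827  0.0609] [ 0.5732 -0.2538  0.0639]
```

View pics/w24.png

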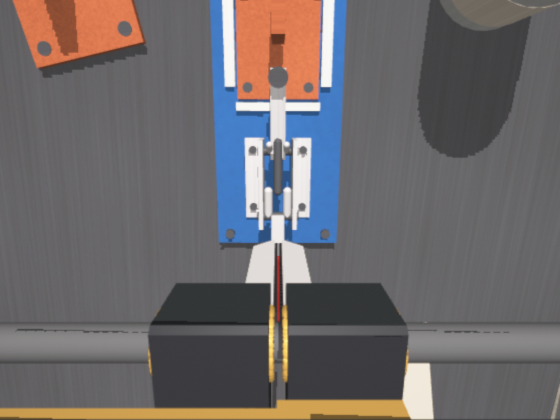

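View pics/s24c.png

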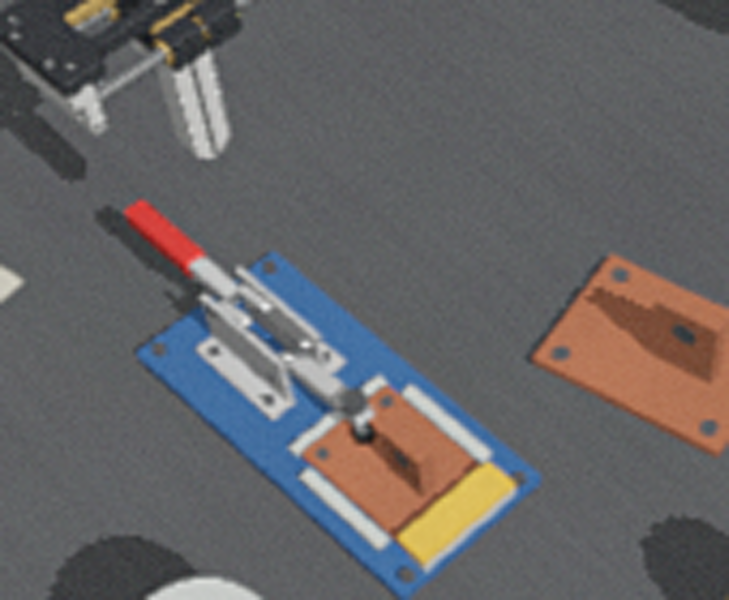

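```bash
python3 -m inch '[-0.1,0.2,0,0,0,0,0.2,0,0,0,0,0.2,0,0,0,0,0.1,0,0,0,0,0,0,0,0,0,0,0,0,0]'; python3 - <<'E'
from h import *
s,T=st();d=snap('wrist','w25');snap('top','t25');hq('t25')
P=cloud(d);hsv=cv2.cvtColor(d['pixels'],cv2.COLOR_RGB2HSV)
O=np.array([.5653,-.098]);y=np.array([-.0384,.9993]);x=np.array([.9993,.0384])
F=np.stack([(P[...,:2]-O)@x,(P[...,:2]-O)@y,P[...,2]],-1)*1e3
m=(hsv[...,0]<15)&(hsv[...,1]>120)&(abs(F[...,0])<46)&(F[...,1]>20)&(F[...,1]<133)&(F[...,2]>5)&(F[...,2]<30)
q=F[m];c=np.linalg.lstsq(np.c_[q[:,:2],np.ones(len(q))],q[:,2],rcond=None)[0];print('slopes deg',np.degrees(c[:2]),'z at centre',c@[0,88,1],np.percentile(q,[1,99],axis=0))
for t in ['top0','t25']:
    d=load(t);P=cloud(d);ok=d['range_z']>0
    for n,cc,z0,z1 in [('can',[.76,.06],.112,.13),('tin',[.463,.25],.068,.085)]:
        q=P[ok&(np.linalg.norm(P[...,:2]-cc,axis=-1)<.07)&(P[...,2]>z0)&(P[...,2]<z1)];print(t,n,q.mean(0) if len(q) else 0)
E
```

```text
clock: 20.72
position: [0.5631, -0.018, 0.2599]
eef_rot: [-0.03, 1.571, 0.03]
contact_force: [0.1, -1.2, -0.3]
width: 0.0006
t 20.72 p [ 0.5631 -0.018   0.2599] w 0.0006 F [ 0.1129 -1.1957 -0.2513] j [ 0.5172  0.2904 -0.7205  1.7871  0.2093  1.142  -0.2321]
[[-0.     -0.0382  0.9993]
 [-0.0001  0.9993  0.0382]
 [-1.     -0.0001 -0.    ]]Traceback (most recent call last):
  File "<stdin>", line 2, in <module>
  File "h.py", line 68, in hq
    q=P[m];c=np.polyfit(q[:,1],q[:,2],1);r=q[:,2]-np.polyval(c,q[:,1]);q=q[abs(r)<.003];c=np.polyfit(q[:,1],q[:,2],1)
             ~~~~~~~~~~^^^^^^^^^^^^^^^^^
    raise TypeError("expected non-empty vector for x")
TypeError: expected non-empty vector for x
```

View pics/w25.png

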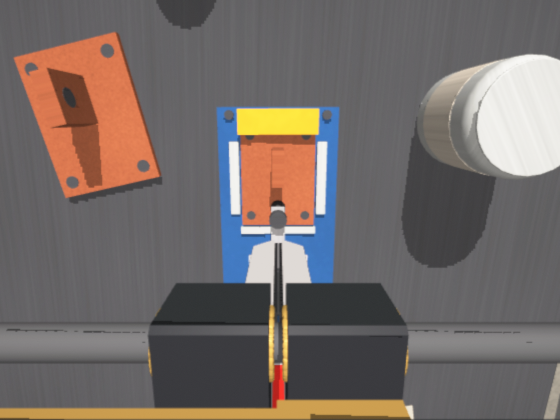

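View pics/t25.png

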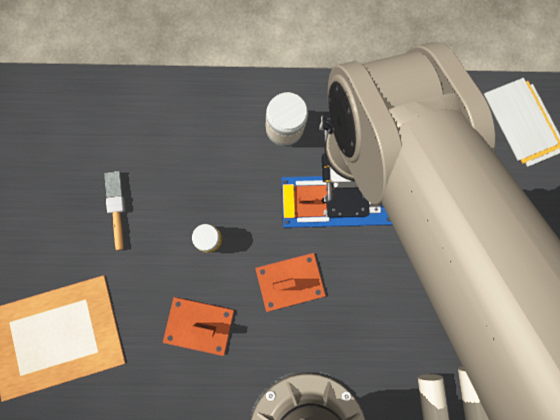

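```bash
python3 - <<'E'
from h import *
d=load('w25')
P=cloud(d);hsv=cv2.cvtColor(d['pixels'],cv2.COLOR_RGB2HSV)
O=np.array([.5653,-.098]);y=np.array([-.0384,.9993]);x=np.array([.9993,.0384])
F=np.stack([(P[...,:2]-O)@x,(P[...,:2]-O)@y,P[...,2]],-1)*1e3
m=(hsv[...,0]<15)&(hsv[...,1]>120)&(abs(F[...,0])<46)&(abs(F[...,0])>12)&(F[...,1]>20)&(F[...,1]<133)&(F[...,2]>5)&(F[...,2]<30)
q=F[m];c=np.linalg.lstsq(np.c_[q[:,:2],np.ones(len(q))],q[:,2],rcond=None)[0];print('slopes deg',np.degrees(c[:2]),'z at centre',c@[0,88,1],np.percentile(q,[1,99],axis=0))
snap('scene','s26');hq('s26')
E
```

```text
slopes deg [ 0.04171077 -0.02809087] z at centre 15.260369002441326 [[-39.03696619  32.77221592  13.49534879]
 [ 38.4903725  129.79421443  17.07987404]]
s26 65 q from slope -0.009432852130443424 top-face z at y [(-0.22, np.float64(0.0622)), (-0.26, np.float64(0.0618))] [ 0.56428329 -0.28118113  0.05925748] [ 0.57572816 -0.2156818   0.06484363]
```

Bracket flat, heel inside the step, handle level; the tins and brush haven't moved. Handing in.

```bash
python3 -c "
from rig import close_job
print(close_job())"
```

```text
the job is handed in; nothing more can be done
None
```

The bracket is in the nest with the clamp locked on it, and I handed the job in at about 21 s of the 69 s allowed.

**Bracket:** I picked the 80 × 110 mm bracket; the other two measured about 113 × 153 mm. To tilt it, I lowered its heel onto the top of the lip, which turned it in the grip to about 9° toe-down. I then slid the toe under the lip to the stop and laid the heel down behind the step.

**Clamp:** I swung the handle over with the gripper. The first push, by pinching, slipped and stopped at about 0.17 rad, so the handle sprang back to about 0.5. I pressed it down again with closed fingertips until it snapped past dead centre.

**Last checks:**
- **Bracket:** it lies flat, within 0.1°. Its plate top read 15.3 mm against an expected 16 mm, which is within the calibration error. Its heel is on the lip side of the step.
- **Handle:** it is level, at about 0 rad.
- **Clamp foot:** the picture shows it down on the plate. I did not measure its force.
- **Surroundings:** tins and brush look unmoved in the top picture. I did not complete a numeric check of them, because that script stopped on an error.
- **Robot:** it is clear of everything.

**One thing that went less well:** a final confirming press on the already locked handle read about 49 N at the wrist. It was made with the fingertips, not the arm or gripper body. It stayed under the 120 N wrist limit, but it was more than I needed.

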